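Refit the smoke extractor's intake guard with the fan switched off

TASK

Someone has lifted the intake guard off the bench-top smoke extractor and left the fan running. Turn the red rotary switch to off (red dot), then lower the guard over its two locating pins until it lies flush, without dropping it, and only once it is down turn the switch back to on (green dot). Leave the instruments and other things on the bench where they are.

Things in the scene. Friction and masses are not known exactly. Their poses are not given: they have to be found in the camera images.
- fan_switch (a joint): fan switch, a red rotary handle on a yellow plate. 0 = off (pointer at the red dot), 1.047 = on (pointer at the green dot, 60 degrees clockwise from off seen from above); stops at both ends. A sprung detent snaps it to whichever end it is nearer; about 0.2 N m carries it over the middle. On at the start
- switch_grip (a point): on the upright axis of the switch handle, at the height to grip; turns with it. x points along the handle to its pointer end (white line on top); at off it is parallel to the seat's x. The handle is an upright bar 52 mm long (x), 14 mm thick (y), from 20 mm below this point to 12 mm above; below it a 43 mm disc, 10 mm thick, on the yellow plate 30 mm below this point
- extractor: white cabinet fixed to the bench, 260 mm along its x, 360 mm along its y, deck at 158 mm. Origin at the centre of its underside, z up. Switch axis at x -45, y -112 mm. Intake well, 150 x 150 mm, white filter 20 mm down, centred at y +60 mm under seat. The switch handle's top is the highest point, at 204 mm
- seat (a point): centre of the guard's seat on the extractor: upper face of the black gasket (190 x 210 mm) round the intake well, 160 mm above the bench; axes as the extractor's. Two upright brass locating pins stand on the gasket at +92 and -92 mm along y: 10 mm in diameter, 19 mm tall, the upper 7 mm tapering to a blunt 4 mm nose
- guard: intake guard, loose: slotted steel plate 190 mm (x) by 210 mm (y), 5 mm thick, about 0.5 kg, lying on the bench. Origin at the centre of its underside, z up. Two 13 mm round through holes at +92 and -92 mm along y. Seated, its origin is at seat with its y parallel to the seat's y; it fits either way round (half a turn)
- guard_handle (a point): middle of the bar of the guard's black strap handle, where it is gripped: 41 mm above the guard's underside, over its centre, axes as the guard's. The bar is 92 mm long (y), 10 mm thick (x), 12 mm tall, with 30 mm free below it down to the plate, between two 10 mm square legs 41 mm to either side
- banana: a ripe yellow banana, about 180 mm long and 36 mm thick, used as a suturing model; bystander, origin under its middle
- scissors: steel surgical scissors lying flat, 150 mm long, 7 mm high; bystander, origin under the pivot
- needle_holder: steel needle holder lying flat, 155 mm long, 7 mm high; bystander, origin under the pivot
- forceps: steel tissue forceps, 125 mm long, 8 mm high, lying on the extractor's top deck beyond the switch; bystander, origin under the middle
- antiseptic: brown bottle with a white cap, 64 mm in diameter, 165 mm tall, standing; bystander, origin at the centre of its foot
- sharps_box: yellow box with a red lid, 136 x 116 mm, 174 mm tall, standing; bystander, origin at the centre of its foot

How it is judged (in metres and radians):
On the way, in this order (a step that is already met when the one before it is completed fails the run):
1. the fan is switched off, with the guard still off the extractor (value of joint fan_switch below 0.12 rad), for 0.2 s.
2. the guard lies flush on its seat over both pins while the fan is off (value of joint fan_switch below 0.12 rad and z of guard in the frame of seat between -0.003 and 0.003 m and horizontal distance between guard and seat below 0.005 m and angle between guard's own z axis and vertical below 0.02 rad and angle between the y axis of guard and the y axis of seat, either way round below 0.05 rad), for 0.2 s.
3. the fan is switched on again with the guard in place (value of joint fan_switch above 0.93 rad and z of guard in the frame of seat between -0.003 and 0.003 m and horizontal distance between guard and seat below 0.005 m and angle between guard's own z axis and vertical below 0.02 rad and angle between the y axis of guard and the y axis of seat, either way round below 0.05 rad), for 0.2 s.
At the end, for the whole second after the job is handed in: the switch stands at on (joint above 0.93 rad) and the guard lies at rest and flush on its seat over both pins: underside within 3 mm of the gasket, centre within 5 mm of the seat's, tilted less than 0.02 rad, sides parallel to the seat's within 0.05 rad (all of step 3 and linear speed of guard below 0.02 m/s); the robot touches nothing.
It fails at once if the fan was on while the guard was over the intake but not yet down on its seat (value of joint fan_switch above 0.5 rad and horizontal distance between guard and seat below 0.1 m and z of guard in the frame of seat above 0.006 m).
It fails at once if the guard was dropped (it fell faster than 0.4 m/s, about 8 mm of free fall, out of the gripper) (linear speed of guard above 0.4 m/s and contact force between the fingers and guard below 0.1 N).
It fails at once if one of the other things was moved more than 30 mm (distance of any of banana, scissors, needle_holder, forceps, antiseptic, sharps_box from where it was at the start of the episode above 0.03 m).
It also fails if it takes over 64 s, if anything falls off the work surface, if the arm or the gripper's body presses on something with over 40 N, if the wrist force passes 120 N, or if a joint passes its speed limit or range.

ROBOT

A 6-joint arm with a two-finger parallel gripper is mounted at the origin on the work surface. World frame = base frame: x ahead of the robot, y to its left, z up, the work surface at z = 0. Lengths are in mm, angles in degrees, forces in N, time in s.
With the tool pointing down it reaches from about 350 to 850 mm from the base axis. Payload 8.1 kg.
Tool frame: the origin (TCP) lies at the very end of the fingers, on their centre line; the grasp point (between the pads) lies grip_depth behind it (grip_depth is the distance from the TCP to the grasp point, in mm); z points along the fingers, y is the direction in which the jaws open and shut (so a half turn about z gives the same grasp; the last joint's range is limited). The gripper opens to 85 mm and grips with 20 to 120 N. Pads are 22 mm wide; open, the fingers measure 114 mm over their backs; the gripper's body (76 mm by 85 mm) begins 54 mm behind the grasp point. The pads swing forward as they close: fully open they stand 13 mm farther back than shut.
Start: joints at [-78.289, 7.471, 85.268, -0, 87.261, -4.893], TCP at [171.477, -574.979, 231.292] pointing down, gripper open.
Joint ranges: [-169.43, 169.43], [-51.17, 129.36], [1.28, 143.12], [-76.62, 256.62], [0, 156.53], [-152.29, 152.29]. Speed limits (degrees/s): [136.94, 136.94, 159.86, 180, 180, 180].

INTERFACE

Orientations are given as [roll, pitch, yaw] about the fixed x, y, z axes, in that order (R = Rz(yaw) Ry(pitch) Rx(roll)).
In Python, from bench import * gives the robot as it stands.
- The arm moves only by the tool step_arm, never from a script. Its argument "plan" is a list of rows, each an object of numbers: "grip": the finger opening in cm, from 0 to 8.54; "tx", "ty", "tz": the shift along the tool's x, y, z in cm; "ax", "ay", "az": the turn, a rotation vector about the tool's x, y, z in degrees. In form: [{"grip": .., "tx": .., "ty": .., "tz": .., "ax": .., "ay": .., "az": ..}, ...]. A call has 1 to 8 rows; each row shifts and turns the commanded pose from where the row before left it, along the tool's axes as they then stand; what a row does not reach is not made up. A row lasts 1/12 s, in which the tool goes at most 41.7 mm and 7.16 degrees, less where a joint would pass 70% of its speed; a pose out of reach is approached as far as the arm can. A call with a gripper value outside its range is refused whole. The fingers move at their own pace and stop on an object; "newtons" is the grip in N (left out, the last holds). Time passes only in rows, so rows that do not move let the fingers close. It gives the time, the measured TCP pose, the force and the opening at its end, in the units of the state.
- sense(): the state, without advancing time (a new reading comes with each control period).
- snapshot(name): name is "scene" or "top" or "wrist"; returns the picture (480x640x3 uint8, red, green, blue); there is no depth.
- camera_model(name): a dict with "intrinsics" (3x3 intrinsics, pixels), "dist_coeffs" ([k1, k2, p1, p2, k3] as OpenCV has them; the pictures are not rectified), "pose" (4x4, takes a point from camera to world coordinates); the wrist camera has in their place "T_tool_cam" (4x4, takes a point from camera to tool coordinates, whose origin is the TCP and whose axes are the flange's). Camera axes: x right, y down, z forward; pixel columns grow to the right and rows downward; lengths in mm; the calibration is good to about 2 mm. A picture is of the moment at which its call begins: read the wrist's pose just before it. camera_model takes no time and is no camera call.
- hand_in(): hands the job in, once; it reports no verdict.
The state is a dict: "time": time; "joint_pos": joint angles; "qd": joint speeds; "joint_efforts": joint torques, N m; "tool_pos": TCP position; "tcp_rot": TCP orientation; "ft_force": force on the tool from outside, world axes, zero at the start; "wrist_torque": the same for the moment, N m; "finger_gap": finger opening in mm.
Only numpy, scipy, OpenCV 4.12 (cv2) and the standard library are available. Lean on these libraries where they do the work, as an engineer would, in place of code of your own. Each camera call takes 0.05 s, during which the arm holds its last target.

## Working session

There is one attempt and no reset: what is moved stays moved. The work goes in short steps, Python scripts to look and compute and a tool call to move; the robot and the scene stay as the last step left them, time stands still between calls to the robot, and variables do not carry over. Pictures are saved under pics/ and viewed, and the job is handed in when it is done.

Besides the shell and the picture viewer there is one more tool, called after "Request:" by a JSON object that holds its "method" and its "body". step_arm: Moves the arm, as the interface text tells. Its arguments: {"type":"object","properties":{"plan":{"type":"array","items":{"type":"object","properties":{"grip":{"type":"number"},"tx":{"type":"number"},"ty":{"type":"number"},"tz":{"type":"number"},"ax":{"type":"number"},"ay":{"type":"number"},"az":{"type":"number"}}}},"newtons":{"type":"number"}},"required":["plan"]}

```bash
mkdir -p pics; ls; python3 - <<'E'
from bench import *
import cv2
s=sense();print({k:s[k] for k in('time','tool_pos','tcp_rot','finger_gap','joint_pos','ft_force')})
for n in("scene","top","wrist"):
    im=snapshot(n);cv2.imwrite(f"pics/{n}0.png",im[:,:,::-1]);print(n,camera_model(n))
E
```

```text
pics
{'time': 0.0, 'tool_pos': array([ 171.3338988 , -574.42154917,  230.21261843]), 'tcp_rot': array([-1.79890496e+02, -9.50103083e-03,  1.66012713e+01]), 'finger_gap': 85.4555750956927, 'joint_pos': array([-7.82915708e+01,  7.51640191e+00,  8.53311930e+01,  1.26662806e-04,
        8.72623205e+01, -4.89285733e+00]), 'ft_force': array([ 0.18387033, -0.63623144, -0.03215949])}
scene {'intrinsics': array([[471.00873052,   0.        , 322.78509987],
       [  0.        , 471.00873052, 247.27942227],
       [  0.        ,   0.        ,   1.        ]]), 'dist_coeffs': array([-0.01300235,  0.        ,  0.        ,  0.        ,  0.        ]), 'pose': array([[ 4.88278393e-02,  7.46029609e-01, -6.64120219e-01,
         1.63640874e+03],
       [ 9.98806498e-01, -3.72643034e-02,  3.15745386e-02,
        -1.95213622e+01],
       [-1.19243664e-03, -6.64869306e-01, -7.46958756e-01,
         1.30296012e+03],
       [ 0.00000000e+00,  0.00000000e+00,  0.00000000e+00,
         1.00000000e+00]])}
top {'intrinsics': array([[480.37866469,   0.        , 319.22351503],
       [  0.        , 480.37866469, 
[... 417 characters left out ...]
     [ 0.00000000e+00,  0.00000000e+00,  0.00000000e+00,
         1.00000000e+00]])}
wrist {'intrinsics': array([[414.04233119,   0.        , 321.18503523],
       [  0.        , 414.04233119, 240.27702651],
       [  0.        ,   0.        ,   1.        ]]), 'dist_coeffs': array([-0.0580188,  0.       ,  0.       ,  0.       ,  0.       ]), 'T_tool_cam': array([[ 3.40677947e-04, -9.57270608e-01, -2.89193476e-01,
         7.34012130e+01],
       [ 9.99999041e-01, -6.20524789e-05,  1.38342897e-03,
        -1.40026900e+00],
       [-1.34226107e-03, -2.89193670e-01,  9.57269669e-01,
        -1.42191522e+02],
       [ 0.00000000e+00,  0.00000000e+00,  0.00000000e+00,
         1.00000000e+00]])}
```

View pics/scene0.png

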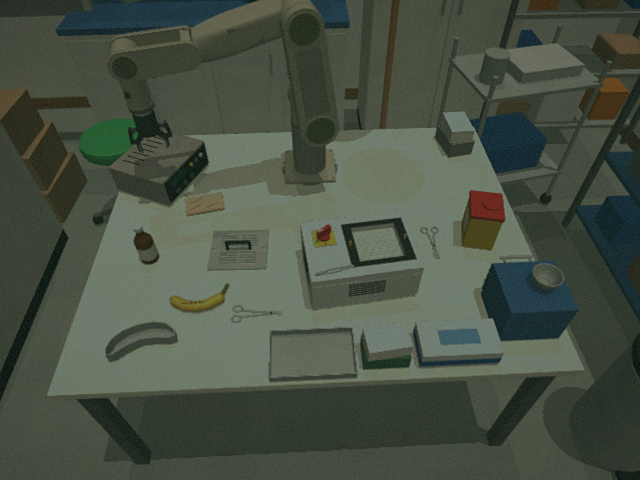

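View pics/top0.png

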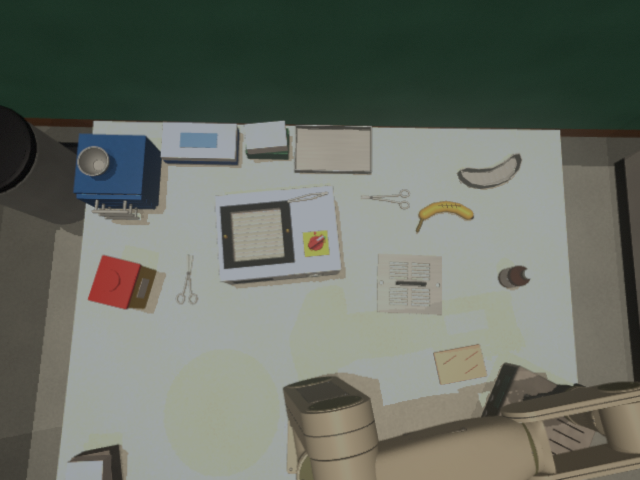

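View pics/wrist0.png

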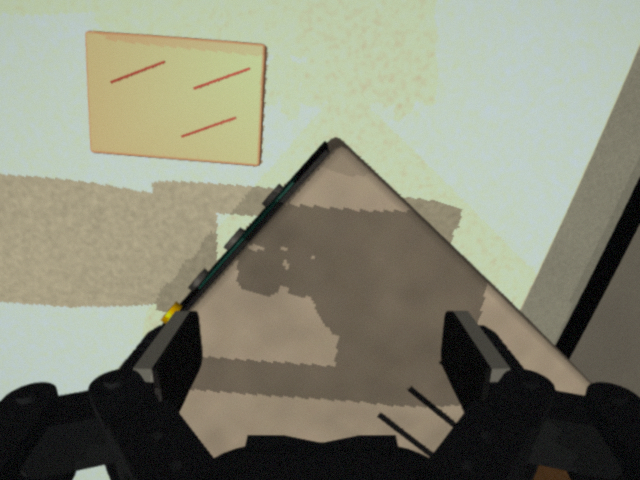

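The top view shows the extractor at about (278,233), the switch at (316,242), and the guard at (410,284) with its handle about (410,283). I'll zoom in on these.

```bash
python3 - <<'E'
import cv2
t=cv2.imread("pics/top0.png")
cv2.imwrite("pics/c1.png",cv2.resize(t[180:290,205:350],None,fx=5.5,fy=5.4,interpolation=cv2.INTER_CUBIC))
cv2.imwrite("pics/c2.png",cv2.resize(t[240:330,360:460],None,fx=6,fy=6,interpolation=cv2.INTER_CUBIC))
E
```

```text
(no output)
```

View pics/c1.png

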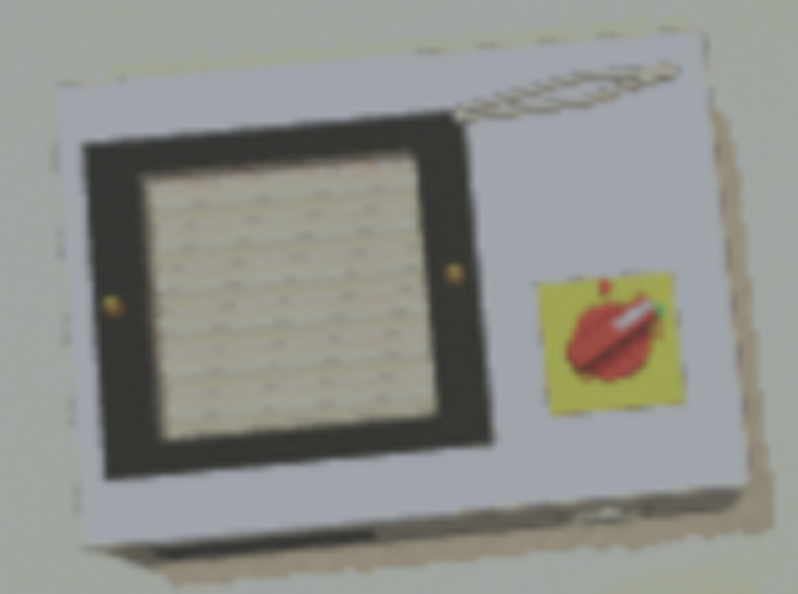

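View pics/c2.png

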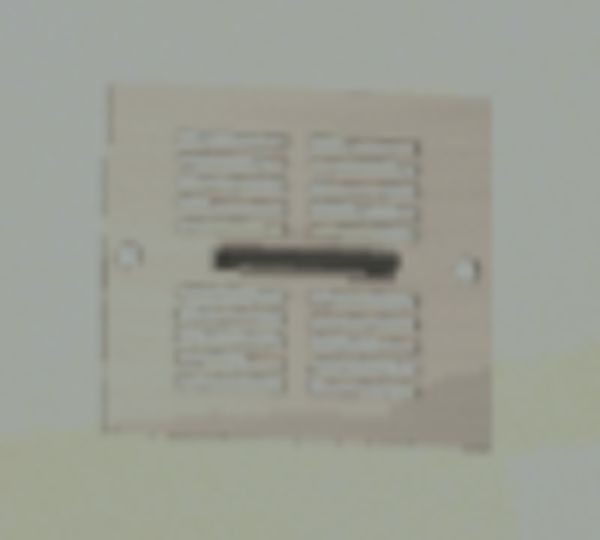

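The crop gives the gasket corners at (85,145), (465,113), (492,442), (106,478), the pins at (112,305) and (454,272), and the pointer up-right towards the green dot. The guard's holes are at (129,256) and (467,270).

```bash
cat > h.py <<'E'
from bench import *
import numpy as np, cv2
from scipy.spatial.transform import Rotation as Rot
def ray(cm,px,z,pose=None):
    P=cm['pose'] if pose is None else pose
    u=cv2.undistortPoints(np.array(px,float).reshape(-1,1,2),cm['intrinsics'],cm['dist_coeffs'])[:,0]
    d=np.c_[u,np.ones(len(u))]@P[:3,:3].T
    z=np.broadcast_to(z,len(u))
    return P[:3,3]+d*((z-P[2,3])/d[:,2])[:,None]
def toolT(s):
    T=np.eye(4);T[:3,:3]=Rot.from_euler('xyz',s['tcp_rot'],degrees=True).as_matrix();T[:3,3]=s['tool_pos'];return T
def proj(cm,X,pose):
    Pi=np.linalg.inv(pose);r,_=cv2.Rodrigues(Pi[:3,:3])
    return cv2.projectPoints(np.array(X,float).reshape(-1,1,3),r,Pi[:3,3],cm['intrinsics'],cm['dist_coeffs'])[0][:,0]
def wrist(name):
    s=sense();im=snapshot("wrist");cv2.imwrite(name,im[:,:,::-1]);cm=camera_model("wrist")
    np.save(name+".npy",toolT(s)@cm['T_tool_cam']);print(s['time'],s['tool_pos'].round(1),s['tcp_rot'].round(2),s['finger_gap'],s['ft_force'].round(1))
    return s
E
python3 - <<'E'
from h import *
cm=camera_model("top")
f=lambda L,ox,oy,sx,sy:[((x+.5)/sx-.5+ox,(y+.5)/sy-.5+oy) for x,y in L]
a=np.array
c=ray(cm,f([(85,145),(465,113),(492,442),(106,478)],205,180,5.5,5.4),160)
print("gasket",c.round(1),c.mean(0))
p=ray(cm,f([(112,305),(454,272)],205,180,5.5,5.4),178);print("pins",p.round(1),p.mean(0))
d=p[0]-p[1];yaw=np.degrees(np.arctan2(-d[0],d[1]));print("ext yaw",yaw)
e=(c[0]-c[1]);print("edge yaw",np.degrees(np.arctan2(-e[0],e[1])))
seat=(p.mean(0)+c.mean(0))/2
R=Rot.from_euler('z',yaw,degrees=True).as_matrix()
print("seat",seat,"switch",seat+R@[-45,-172,0])
s=ray(cm,f([(612,345)],205,180,5.5,5.4),[190]);print("switch seen",s)
g=ray(cm,f([(129,256),(467,270)],360,240,6,6),4);print("holes",g,g.mean(0));d=g[0]-g[1];print("g yaw",np.degrees(np.arctan2(-d[0],d[1])))
g=ray(cm,f([(110,85),(490,98),(490,450),(104,432)],360,240,6,6),5);print("gcorners",g.mean(0));
s=sense();print(s['time'],s['joint_pos'])
E
```

```text
gasket [[678.1 321.3 160. ]
 [700.1 114.5 160. ]
 [515.5  95.3 160. ]
 [492.6 301.1 160. ]] [596.59215115 208.03494057 160.        ]
pins [[585.2 299.  178. ]
 [606.5 117.1 178. ]] [595.83655051 208.02834144 178.        ]
ext yaw 6.691646113242627
edge yaw 6.084283667998249
seat [596.21435083 208.03164101 169.        ] switch [571.56336633  31.95969843 169.        ]
switch seen [[565.74278148  31.69710233 190.        ]]
holes [[ 469.74691402 -183.32457838    4.        ]
 [ 465.26234068 -366.86332395    4.        ]] [ 467.50462735 -275.09395116    4.        ]
g yaw -1.399682715024728
gcorners [ 466.66645712 -275.10795564    5.        ]
0.15 [-7.82889761e+01  7.50451496e+00  8.53148161e+01  1.30771706e-03
  8.72619100e+01 -4.89349736e+00]
```

Request:
{"method": "step_arm", "body": {"plan": [{"az":-7,"tz":-1,"grip":5},{"az":-7,"tz":-1,"grip":5},{"az":-7,"tz":-1,"grip":5},{"az":-7,"tz":-1,"grip":5},{"az":-7,"tz":-1,"grip":5},{"az":-7,"tz":-1,"grip":5},{"az":-7,"tz":-1,"grip":5},{"az":-7,"tz":-1,"grip":5}]}}

```text
invalid input
```

Request:
{"method": "step_arm", "body": {"plan": [{"az":-7,"grip":5},{"az":-7,"grip":5},{"az":-7,"grip":5},{"az":-7,"grip":5},{"az":-7,"grip":5},{"az":-7,"grip":5},{"az":-7,"grip":5},{"az":-4.8,"grip":5}]}}

```text
invalid input
```

```bash
cat >> h.py <<'E'
def go(target,yaw=None):
    s=sense();T=toolT(s);d=T[:3,:3].T@(np.array(target)-T[:3,3])/10
    print("t",s['time'],"pos",s['tool_pos'].round(1),"rot",s['tcp_rot'].round(2),"shift cm",d.round(2),"rows@4cm",np.linalg.norm(d)/4)
    if yaw is not None:
        Rd=Rot.from_euler('xyz',[180,0,yaw],degrees=True).as_matrix()
        print("rotvec",Rot.from_matrix(T[:3,:3].T@Rd).as_rotvec(degrees=True).round(2))
E
python3 -c "
from h import *
import bench;print([x for x in dir(bench) if not x.startswith('_')], getattr(bench,'grip_depth',None),sense().keys())
go([530,32,330],126.4)"
```

```text
['PlanningError', 'camera_model', 'grip_depth', 'hand_in', 'sense', 'snapshot'] 18.700000000000003 dict_keys(['time', 'joint_pos', 'qd', 'joint_efforts', 'tool_pos', 'tcp_rot', 'ft_force', 'wrist_torque', 'finger_gap'])
t 0.15 pos [ 171.4 -574.6  230.5] rot [-1.7992e+02 -1.0000e-02  1.6600e+01] shift cm [ 51.7  -47.89  -9.88] rows@4cm 17.790651643015774
rotvec [-5.000e-02 -8.000e-02 -1.098e+02]
```

Request:
{"method": "step_arm", "body": {"plan": [{"grip":5,"tx":0,"ty":0,"tz":-1,"ax":0,"ay":0,"az":-7},{"grip":5,"tx":0,"ty":0,"tz":-1,"ax":0,"ay":0,"az":-7},{"grip":5,"tx":0,"ty":0,"tz":-1,"ax":0,"ay":0,"az":-7},{"grip":5,"tx":0,"ty":0,"tz":-1,"ax":0,"ay":0,"az":-7},{"grip":5,"tx":0,"ty":0,"tz":-1,"ax":0,"ay":0,"az":-7},{"grip":5,"tx":0,"ty":0,"tz":-1,"ax":0,"ay":0,"az":-7},{"grip":5,"tx":0,"ty":0,"tz":-1,"ax":0,"ay":0,"az":-7},{"grip":5,"tx":0,"ty":0,"tz":-1,"ax":0,"ay":0,"az":-7}]}}

```text
time: 0.82
tool_pos: [171.4, -574.8, 311.4]
tcp_rot: [-180.0, -0.0, 73.0]
ft_force: [0.8, -0.3, 0.2]
finger_gap: 50.2
```

Request:
{"method": "step_arm", "body": {"plan": [{"grip":5,"tx":0,"ty":0,"tz":-0.3,"ax":0,"ay":0,"az":-7},{"grip":5,"tx":0,"ty":0,"tz":-0.3,"ax":0,"ay":0,"az":-7},{"grip":5,"tx":0,"ty":0,"tz":-0.3,"ax":0,"ay":0,"az":-7},{"grip":5,"tx":0,"ty":0,"tz":-0.3,"ax":0,"ay":0,"az":-7},{"grip":5,"tx":0,"ty":0,"tz":-0.3,"ax":0,"ay":0,"az":-7},{"grip":5,"tx":0,"ty":0,"tz":-0.3,"ax":0,"ay":0,"az":-7},{"grip":5,"tx":0,"ty":0,"tz":-0.3,"ax":0,"ay":0,"az":-7},{"grip":5,"tx":0,"ty":0,"tz":0,"ax":0,"ay":0,"az":-4.8}]}}

```text
time: 1.48
tool_pos: [171.5, -575.1, 332.7]
tcp_rot: [-180.0, 0.0, 126.8]
ft_force: [1.0, 0.8, 0.0]
finger_gap: 49.8
```

```bash
python3 -c "
from h import *
go([570,32,330],126.4)
a=np.radians(126.4);print(570+60*0)
cm=camera_model('wrist');T=np.eye(4);T[:3,:3]=Rot.from_euler('xyz',[180,0,126.4],degrees=True).as_matrix();
for p in ([570,32,330],[600,0,330],[620,60,330]):
  T[:3,3]=p;print(p,proj(cm,[[570,32,190],[596,208,160],[585,299,178],[606,117,178]],T@cm['T_tool_cam']).round())
"
```

```text
t 1.4833 pos [ 171.5 -575.1  332.7] rot [-1.7999e+02  1.0000e-02  1.2679e+02] shift cm [24.75 68.27  0.25] rows@4cm 18.15463315121686
rotvec [-0.01  0.01  0.39]
570
[570, 32, 330] [[321. 226.]
 [499.  42.]
 [590. -92.]
 [434. 157.]]
[600, 0, 330] [[ 313.  164.]
 [ 498.  -26.]
 [ 588. -167.]
 [ 431.   92.]]
[620, 60, 330] [[ 240.  216.]
 [ 420.   29.]
 [ 504. -110.]
 [ 353.  146.]]
```

Request:
{"method": "step_arm", "body": {"plan": [{"grip":5,"tx":1.3,"ty":3.6,"tz":0,"ax":0,"ay":0,"az":0},{"grip":5,"tx":1.3,"ty":3.6,"tz":0,"ax":0,"ay":0,"az":0},{"grip":5,"tx":1.3,"ty":3.6,"tz":0,"ax":0,"ay":0,"az":0},{"grip":5,"tx":1.3,"ty":3.6,"tz":0,"ax":0,"ay":0,"az":0},{"grip":5,"tx":1.3,"ty":3.6,"tz":0,"ax":0,"ay":0,"az":0},{"grip":5,"tx":1.3,"ty":3.6,"tz":0,"ax":0,"ay":0,"az":0},{"grip":5,"tx":1.3,"ty":3.6,"tz":0,"ax":0,"ay":0,"az":0},{"grip":5,"tx":1.3,"ty":3.6,"tz":0,"ax":0,"ay":0,"az":0}]}}

```text
time: 2.15
tool_pos: [342.1, -318.6, 332.1]
tcp_rot: [180.0, -0.0, 126.4]
ft_force: [0.8, -1.4, -1.1]
finger_gap: 50.1
```

Request:
{"method": "step_arm", "body": {"plan": [{"grip":5,"tx":1.3,"ty":3.6,"tz":0,"ax":0,"ay":0,"az":0},{"grip":5,"tx":1.3,"ty":3.6,"tz":0,"ax":0,"ay":0,"az":0},{"grip":5,"tx":1.3,"ty":3.6,"tz":0,"ax":0,"ay":0,"az":0},{"grip":5,"tx":1.3,"ty":3.6,"tz":0,"ax":0,"ay":0,"az":0},{"grip":5,"tx":1.3,"ty":3.6,"tz":0,"ax":0,"ay":0,"az":0},{"grip":5,"tx":1.3,"ty":3.6,"tz":0,"ax":0,"ay":0,"az":0},{"grip":5,"tx":1.3,"ty":3.6,"tz":0,"ax":0,"ay":0,"az":0},{"grip":5,"tx":1.3,"ty":3.6,"tz":0,"ax":0,"ay":0,"az":0}]}}

```text
time: 2.82
tool_pos: [512.2, -63.8, 332.1]
tcp_rot: [-180.0, -0.0, 126.4]
ft_force: [-0.3, -0.3, 0.6]
finger_gap: 50.5
```

Request:
{"method": "step_arm", "body": {"plan": [{"grip":5,"tx":1.3,"ty":3.6,"tz":0,"ax":0,"ay":0,"az":0},{"grip":5,"tx":1.3,"ty":3.6,"tz":0,"ax":0,"ay":0,"az":0},{"grip":5,"tx":1.3,"ty":3.6,"tz":0,"ax":0,"ay":0,"az":0},{"grip":5,"tx":0,"ty":0,"tz":0,"ax":0,"ay":0,"az":0}]}}

```text
time: 3.15
tool_pos: [577.1, 35.4, 330.4]
tcp_rot: [180.0, -0.2, 126.7]
ft_force: [0.3, -0.5, -0.5]
finger_gap: 49.8
```

```bash
python3 -c "
from h import *
wrist('pics/w1.png')"
```

```text
3.15 [577.1  35.4 330.4] [180.    -0.18 126.68] 49.78358894032249 [ 0.3 -0.5 -0.5]
```

View pics/w1.png

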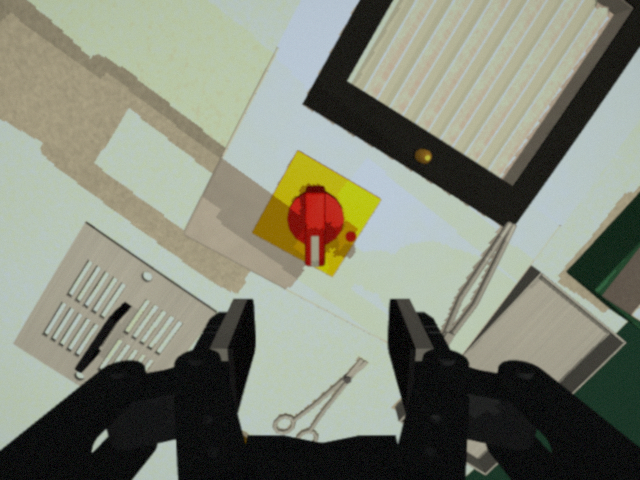

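```bash
python3 -c "
from h import *
cm=camera_model('wrist');P=np.load('pics/w1.png.npy')
r=ray(cm,[[315.5,189],[315,264]],204,P);print(r,r.mean(0),np.linalg.norm(r[0]-r[1]));d=r[1]-r[0];print(np.degrees(np.arctan2(d[1],d[0])))
c=ray(cm,[[298,150],[382,201],[335,276],[252,231]],160,P);print('plate',c,c.mean(0));d=c[1]-c[0];print(np.degrees(np.arctan2(d[1],d[0])))
print('pin',ray(cm,[[423,156]],178,P),'gasket corners',ray(cm,[[304,103],[509,226]],160,P))
go([570,32,250],126.4)
"
```

```text
[[556.88930371  56.49452795 204.        ]
 [587.58150741  14.40349574 204.        ]] [572.23540556  35.44901184 204.        ] 52.092862849626194
-53.90098191623094
plate [[533.03056852  65.86397643 160.        ]
 [607.26509089  73.23614415 160.        ]
 [615.66247562   2.53327863 160.        ]
 [540.57465081  -6.30609639 160.        ]] [574.13319646  33.83182571 160.        ]
5.671399890915448
pin [[605.88540364 116.95209944 178.        ]] gasket corners [[516.88648025  95.56924023 160.        ]
 [700.53197101 118.19266343 160.        ]]
t 3.2 pos [576.   32.8 330.7] rot [-1.7991e+02 -1.2000e-01  1.2665e+02] shift cm [ 0.28 -0.52  8.07] rows@4cm 2.022067802945438
rotvec [-0.09 -0.12  0.25]
```

```bash
python3 -c "
from h import *
wrist('pics/w2.png');print(sense()['tool_pos'],sense()['qd'])"
```

```text
3.2 [576.   32.8 330.7] [-1.7991e+02 -1.2000e-01  1.2665e+02] 50.481622319505234 [ 0.2 -0.5  0.2]
[575.47363564  31.10818494 331.1472697 ] [-2.46506334 -2.13496839  1.09789144 -0.6031292   0.28968066 -0.75627124]
```

View pics/w2.png

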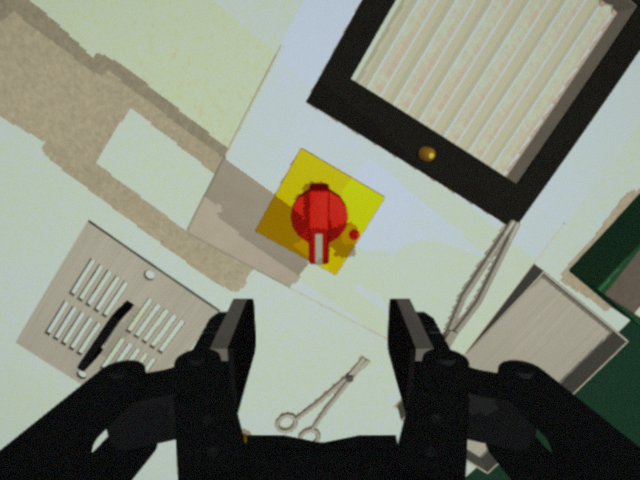

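The handle top now runs from (319,186) to (318,262) and is aligned with the tool. The arm is still settling, so I'll lower halfway and look again.

Request:
{"method": "step_arm", "body": {"plan": [{"grip":5,"tx":0.4,"ty":0,"tz":2,"ax":0,"ay":0,"az":0},{"grip":5,"tx":0,"ty":0,"tz":2,"ax":0,"ay":0,"az":0},{"grip":5,"tx":0,"ty":0,"tz":2,"ax":0,"ay":0,"az":0},{"grip":5,"tx":0,"ty":0,"tz":1,"ax":0,"ay":0,"az":0},{"grip":5,"tx":0,"ty":0,"tz":0,"ax":0,"ay":0,"az":0},{"grip":5,"tx":0,"ty":0,"tz":0,"ax":0,"ay":0,"az":0},{"grip":5,"tx":0,"ty":0,"tz":0,"ax":0,"ay":0,"az":0}]}}

```text
time: 3.83
tool_pos: [573.5, 32.4, 264.0]
tcp_rot: [179.9, 0.1, 126.4]
ft_force: [-0.1, 0.3, 0.2]
finger_gap: 50.2
```

```bash
python3 -c "
from h import *
wrist('pics/w3.png');print(sense()['tool_pos'],sense()['qd'])"
```

```text
3.8333 [573.5  32.4 264. ] [1.7991e+02 8.0000e-02 1.2636e+02] 50.16069442096809 [-0.1  0.3  0.2]
[573.72524949  32.54860805 264.22309871] [ 0.30369907  0.10449599 -0.23613994 -0.01280954 -0.13492493  0.01449947]
```

View pics/w3.png

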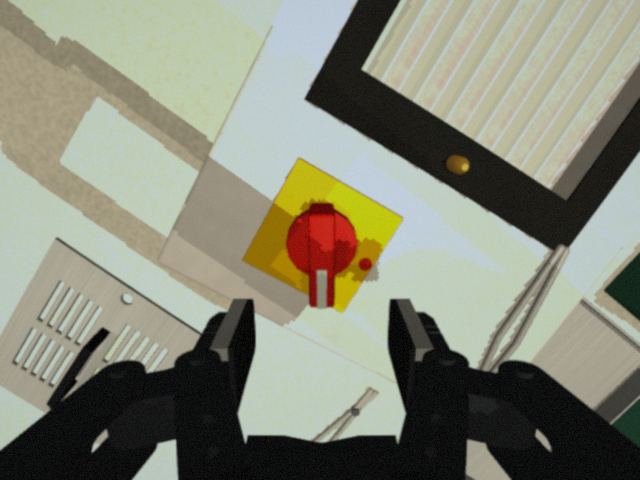

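The handle top now runs from (322,205) to (322,306), centred between the pads at column 321. I'll calculate the offset.

```bash
python3 -c "
from h import *
cm=camera_model('wrist');P=np.load('pics/w3.png.npy')
r=ray(cm,[[322,206],[322,306]],204,P);print(r.mean(0),np.linalg.norm(r[0]-r[1]));d=r[1]-r[0];print(np.degrees(np.arctan2(d[1],d[0])))
print('pin',ray(cm,[[457,164]],178,P),'gasket corners',ray(cm,[[306,98],[567,245]],160,P))
m=r.mean(0);go([m[0],m[1],192-18.7],r and 126.4 if 0 else 126.4)
"
```

```text
[571.63045793  36.08056549 204.        ] 54.72927389987744
-53.58842241800566
pin [[604.47960265 116.70612898 178.        ]] gasket corners [[516.7568032   95.42159372 160.        ]
 [701.65896477 123.11238961 160.        ]]
t 3.8833 pos [573.7  32.5 264.2] rot [1.7988e+02 1.0000e-01 1.2638e+02] shift cm [0.42 0.02 9.09] rows@4cm 2.2753945749536095
rotvec [ 0.12  0.1  -0.02]
```

Request:
{"method": "step_arm", "body": {"plan": [{"grip":5,"tx":0.3,"ty":0,"tz":2,"ax":0,"ay":0,"az":0},{"grip":5,"tx":0,"ty":0,"tz":2,"ax":0,"ay":0,"az":0},{"grip":5,"tx":0,"ty":0,"tz":2,"ax":0,"ay":0,"az":0},{"grip":5,"tx":0,"ty":0,"tz":1.8,"ax":0,"ay":0,"az":0},{"grip":5,"tx":0,"ty":0,"tz":1,"ax":0,"ay":0,"az":0},{"grip":3,"tx":0,"ty":0,"tz":0,"ax":0,"ay":0,"az":0},{"grip":1.2,"tx":0,"ty":0,"tz":0,"ax":0,"ay":0,"az":0},{"grip":1.2,"tx":0,"ty":0,"tz":0,"ax":0,"ay":0,"az":0}], "newtons": 40}}

```text
time: 4.55
tool_pos: [572.2, 35.3, 176.2]
tcp_rot: [179.9, 0.1, 126.4]
ft_force: [-11.2, -7.2, 7.7]
finger_gap: 14.5
```

Request:
{"method": "step_arm", "body": {"plan": [{"grip":1,"tx":0,"ty":0,"tz":0,"ax":0,"ay":0,"az":0},{"grip":1,"tx":0,"ty":0,"tz":0,"ax":0,"ay":0,"az":0},{"grip":1,"tx":0,"ty":0,"tz":0,"ax":0,"ay":0,"az":0}]}}

```text
time: 4.8
tool_pos: [571.9, 35.0, 176.4]
tcp_rot: [179.9, 0.1, 126.4]
ft_force: [-5.1, -2.7, 5.1]
finger_gap: 13.2
```

Request:
{"method": "step_arm", "body": {"plan": [{"grip":1,"tx":0,"ty":0,"tz":0,"ax":0,"ay":0,"az":-6},{"grip":1,"tx":0,"ty":0,"tz":0,"ax":0,"ay":0,"az":-6},{"grip":1,"tx":0,"ty":0,"tz":0,"ax":0,"ay":0,"az":-6},{"grip":1,"tx":0,"ty":0,"tz":0,"ax":0,"ay":0,"az":-6},{"grip":1,"tx":0,"ty":0,"tz":0,"ax":0,"ay":0,"az":-6},{"grip":1,"tx":0,"ty":0,"tz":0,"ax":0,"ay":0,"az":-6},{"grip":1,"tx":0,"ty":0,"tz":0,"ax":0,"ay":0,"az":-6},{"grip":1,"tx":0,"ty":0,"tz":0,"ax":0,"ay":0,"az":-6}]}}

```text
time: 5.47
tool_pos: [570.4, 32.7, 176.2]
tcp_rot: [-179.8, -0.1, 174.6]
ft_force: [-15.1, -15.1, 11.8]
finger_gap: 13.5
```

Request:
{"method": "step_arm", "body": {"plan": [{"grip":1,"tx":0,"ty":0,"tz":0,"ax":0,"ay":0,"az":-6},{"grip":1,"tx":0,"ty":0,"tz":0,"ax":0,"ay":0,"az":-5},{"grip":1,"tx":0,"ty":0,"tz":0,"ax":0,"ay":0,"az":0},{"grip":1,"tx":0,"ty":0,"tz":0,"ax":0,"ay":0,"az":0}]}}

```text
time: 5.8
tool_pos: [570.3, 32.0, 176.2]
tcp_rot: [-179.7, -0.1, -174.7]
ft_force: [-15.1, -15.8, 10.9]
finger_gap: 13.2
```

```bash
python3 -c "
from h import *
s=sense();print(s['wrist_torque'],s['ft_force'],s['tcp_rot'],s['tool_pos'])"
```

```text
[-1.78986619  1.93686112  0.07635041] [-15.1384217  -15.75951603  10.91677787] [-1.79725615e+02 -1.24662978e-01 -1.74664811e+02] [570.33576781  32.01889997 176.15005339]
```

Request:
{"method": "step_arm", "body": {"plan": [{"grip":5,"tx":0,"ty":0,"tz":0,"ax":0,"ay":0,"az":0},{"grip":5,"tx":0,"ty":0,"tz":0,"ax":0,"ay":0,"az":0},{"grip":5,"tx":0,"ty":0,"tz":0,"ax":0,"ay":0,"az":0},{"grip":5,"tx":0,"ty":0,"tz":-2,"ax":0,"ay":0,"az":0},{"grip":5,"tx":0,"ty":0,"tz":-3,"ax":0,"ay":0,"az":0},{"grip":5,"tx":0,"ty":0,"tz":-3,"ax":0,"ay":0,"az":0},{"grip":5,"tx":0,"ty":0,"tz":-3,"ax":0,"ay":0,"az":0},{"grip":5,"tx":0,"ty":0,"tz":-3,"ax":0,"ay":0,"az":0}]}}

```text
time: 6.47
tool_pos: [571.3, 35.9, 316.1]
tcp_rot: [180.0, 0.1, -174.6]
ft_force: [-1.1, 0.6, 0.5]
finger_gap: 49.9
```

```bash
python3 -c "
from h import *
wrist('pics/w4.png')
go([597,208,420],186)
cm=camera_model('wrist');T=np.eye(4);T[:3,:3]=Rot.from_euler('xyz',[180,0,96],degrees=True).as_matrix();
for p in ([590,110,450],[590,150,450]):
  T[:3,3]=p;print(p,proj(cm,[[570,32,190],[596,208,160],[585,299,178],[606,117,178]],T@cm['T_tool_cam']).round())
"
```

```text
6.4667 [571.3  35.9 316.1] [ 1.7999e+02  6.0000e-02 -1.7456e+02] 49.870803330699665 [-1.1  0.6  0.5]
t 6.5167 pos [573.5  35.8 323.9] rot [-179.95    0.61 -174.56] shift cm [-4.08 16.91 -9.58] rows@4cm 4.964566879809123
rotvec [-0.06  0.61 -0.56]
[590, 110, 450] [[293. 266.]
 [337.  92.]
 [337. -15.]
 [337. 187.]]
[590, 150, 450] [[290. 301.]
 [332. 133.]
 [332.  33.]
 [332. 225.]]
```

View pics/w4.png

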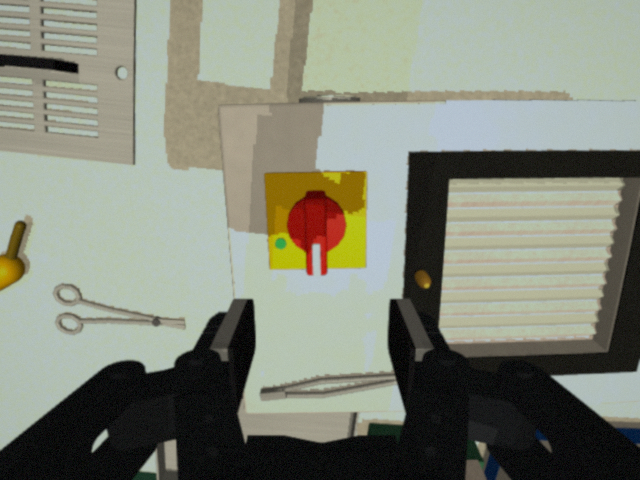

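The switch is off: the pointer is down at (316,270), in line with the red side. Now I'll rotate for the guard yaw and rise to view the seat with both pins.

Request:
{"method": "step_arm", "body": {"plan": [{"grip":5,"tx":0,"ty":0,"tz":-1,"ax":0,"ay":0,"az":7},{"grip":5,"tx":0,"ty":0,"tz":-1,"ax":0,"ay":0,"az":7},{"grip":5,"tx":0,"ty":0,"tz":-1,"ax":0,"ay":0,"az":7},{"grip":5,"tx":0,"ty":0,"tz":-1,"ax":0,"ay":0,"az":7},{"grip":5,"tx":0,"ty":0,"tz":-1,"ax":0,"ay":0,"az":7},{"grip":5,"tx":0,"ty":0,"tz":-1,"ax":0,"ay":0,"az":7},{"grip":5,"tx":0,"ty":0,"tz":-1,"ax":0,"ay":0,"az":7},{"grip":5,"tx":0,"ty":0,"tz":-1,"ax":0,"ay":0,"az":7}]}}

```text
time: 7.18
tool_pos: [571.5, 35.9, 395.0]
tcp_rot: [179.9, 0.0, 129.1]
ft_force: [0.6, -0.4, -0.0]
finger_gap: 49.8
```

Request:
{"method": "step_arm", "body": {"plan": [{"grip":5,"tx":0,"ty":0,"tz":-1,"ax":0,"ay":0,"az":7},{"grip":5,"tx":0,"ty":0,"tz":-1,"ax":0,"ay":0,"az":7},{"grip":5,"tx":0,"ty":0,"tz":-1,"ax":0,"ay":0,"az":7},{"grip":5,"tx":0,"ty":0,"tz":-1,"ax":0,"ay":0,"az":7},{"grip":5,"tx":3,"ty":0,"tz":0,"ax":0,"ay":0,"az":5},{"grip":5,"tx":3,"ty":0,"tz":0,"ax":0,"ay":0,"az":0},{"grip":5,"tx":3,"ty":0,"tz":0,"ax":0,"ay":0,"az":0},{"grip":5,"tx":2.5,"ty":0,"tz":0,"ax":0,"ay":0,"az":0}]}}

```text
time: 7.85
tool_pos: [555.7, 151.4, 434.7]
tcp_rot: [179.9, -0.0, 96.4]
ft_force: [0.6, -0.8, -0.2]
finger_gap: 50.3
```

Request:
{"method": "step_arm", "body": {"plan": [{"grip":5,"tx":0,"ty":0,"tz":0,"ax":0,"ay":0,"az":0},{"grip":5,"tx":0,"ty":0,"tz":0,"ax":0,"ay":0,"az":0},{"grip":5,"tx":0,"ty":0,"tz":0,"ax":0,"ay":0,"az":0},{"grip":5,"tx":0,"ty":0,"tz":0,"ax":0,"ay":0,"az":0},{"grip":5,"tx":0,"ty":0,"tz":0,"ax":0,"ay":0,"az":0}]}}

```text
time: 8.27
tool_pos: [556.1, 148.3, 434.4]
tcp_rot: [180.0, 0.0, 96.3]
ft_force: [0.0, 0.3, 0.8]
finger_gap: 50.2
```

```bash
python3 -c "
from h import *
wrist('pics/w5.png');print(sense()['tool_pos'],sense()['qd'].round(2))"
```

```text
8.2667 [556.1 148.3 434.4] [1.7999e+02 1.0000e-02 9.6330e+01] 50.17191434245839 [0.  0.3 0.8]
[556.08475168 148.34371366 434.36482469] [ 0.09  0.11 -0.06  0.07  0.1  -0.01]
```

View pics/w5.png

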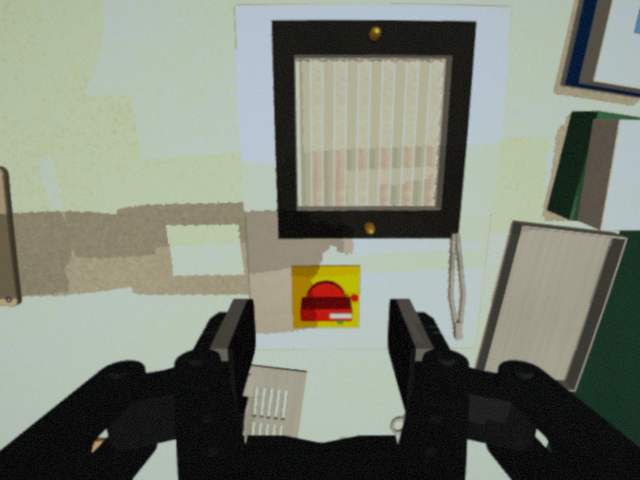

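The pins are at about (375,33) and (370,229), and the forceps tip is at (455,236), very close to the gasket corner. I'll refine these.

```bash
python3 -c "
from h import *
t=cv2.imread('pics/w5.png')
a=cv2.resize(t[15:55,350:400],None,fx=7,fy=7,interpolation=cv2.INTER_CUBIC)
b=cv2.resize(t[210:250,345:395],None,fx=7,fy=7,interpolation=cv2.INTER_CUBIC)
c=cv2.resize(t[215:265,435:480],None,fx=8,fy=8,interpolation=cv2.INTER_CUBIC)
H=np.zeros((600,720,3),np.uint8);H[:280,:350]=a;H[300:580,:350]=b;H[:400,360:720]=c
cv2.imwrite('pics/z5.png',H)
cm=camera_model('wrist');P=np.load('pics/w5.png.npy')
c=ray(cm,[[273,21],[475.5,22.5],[460,238],[278,237.5]],160,P);print(c,c.mean(0))
for u in (c[1]-c[0],c[2]-c[3]):print(np.linalg.norm(u),np.degrees(np.arctan2(u[1],u[0])))
print(ray(cm,[[455,234],[458,236]],163,P))
"
```

```text
[[494.02727802 301.76229773 160.        ]
 [680.227047   322.67622092 160.        ]
 [706.88519094 115.91002483 160.        ]
 [515.99786557  95.20236611 160.        ]] [599.28434538 208.8877274  160.        ]
187.37061175562096 6.408591587775109
192.00723453689469 6.191295763224027
[[699.56722637 120.3811605  163.        ]
 [703.17321205 118.59231278 163.        ]]
```

View pics/z5.png

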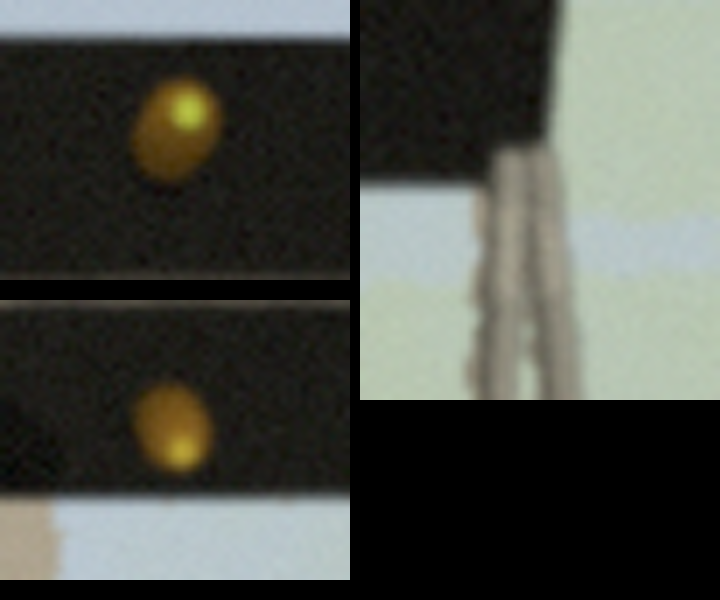

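```bash
python3 -c "
from h import *
H=np.zeros((600,800,3),np.uint8)
t=cv2.imread('pics/w3.png');H[:400,:400]=cv2.resize(t[225:275,540:590],(400,400),interpolation=cv2.INTER_CUBIC)
t=cv2.imread('pics/w2.png');H[:400,400:]=cv2.resize(t[200:250,490:540],(400,400),interpolation=cv2.INTER_CUBIC)
t=cv2.imread('pics/w5.png');H[400:,:]=cv2.resize(t[225:350,430:480].transpose(1,0,2),(500,200)) [:, :500].repeat(1,0) if 0 else 0
cv2.imwrite('pics/z6.png',H[:400])
for n,pts in (('w3',0),('w2',0),('w5',0)):
  cm=camera_model('wrist');P=np.load('pics/%s.png.npy'%n);print(n,'cam',P[:3,3].round())
  print(proj(cm,[[703,118,160]],P))
"
```

```text
w3 cam [529.  93. 406.]
[[562.77778901 252.31385923]]
w2 cam [532.  93. 473.]
[[514.5901812  225.97863457]]
w5 cam [547. 223. 577.]
[[456.83190978 235.72052111]]
```

View pics/z6.png

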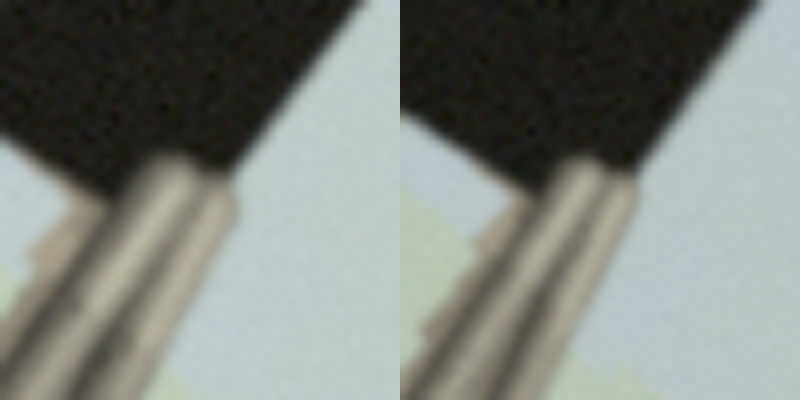

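The tip seems to overlap the gasket corner by about 5 mm, and that would prop the guard up. I'll take a closer look before deciding.

Request:
{"method": "step_arm", "body": {"plan": [{"grip":5,"tx":-0.8,"ty":1.7,"tz":2.7,"ax":0,"ay":0,"az":0},{"grip":5,"tx":-0.8,"ty":1.7,"tz":2.7,"ax":0,"ay":0,"az":0},{"grip":5,"tx":-0.8,"ty":1.7,"tz":2.7,"ax":0,"ay":0,"az":0},{"grip":5,"tx":-0.8,"ty":1.7,"tz":2.7,"ax":0,"ay":0,"az":0},{"grip":5,"tx":-0.8,"ty":1.7,"tz":2.7,"ax":0,"ay":0,"az":0},{"grip":5,"tx":-0.8,"ty":1.7,"tz":2.7,"ax":0,"ay":0,"az":0},{"grip":5,"tx":-0.8,"ty":1.7,"tz":2.7,"ax":0,"ay":0,"az":0},{"grip":5,"tx":-0.8,"ty":1.7,"tz":2.6,"ax":0,"ay":0,"az":0}]}}

```text
time: 8.98
tool_pos: [698.8, 99.5, 217.6]
tcp_rot: [-180.0, -0.0, 96.3]
ft_force: [0.2, 0.9, -0.3]
finger_gap: 50.3
```

Request:
{"method": "step_arm", "body": {"plan": [{"grip":5,"tx":0,"ty":0,"tz":0,"ax":0,"ay":0,"az":0},{"grip":5,"tx":0,"ty":0,"tz":0,"ax":0,"ay":0,"az":0},{"grip":5,"tx":0,"ty":0,"tz":0,"ax":0,"ay":0,"az":0},{"grip":5,"tx":0,"ty":0,"tz":0,"ax":0,"ay":0,"az":0}]}}

```text
time: 9.32
tool_pos: [698.9, 101.0, 222.2]
tcp_rot: [179.8, -0.0, 96.4]
ft_force: [-0.6, 0.4, 1.3]
finger_gap: 50.2
```

```bash
python3 -c "
from h import *
wrist('pics/w6.png');print(sense()['tool_pos'],sense()['qd'].round(2))"
```

```text
9.3167 [698.9 101.  222.2] [179.78  -0.    96.4 ] 50.2040707080874 [-0.6  0.4  1.3]
[698.86123125 101.15153907 222.46101782] [ 0.29 -0.12  0.15 -0.02 -0.09  0.01]
```

View pics/w6.png

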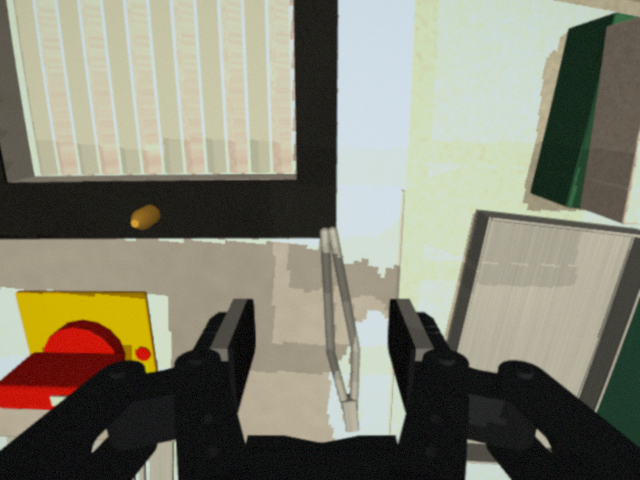

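The close view confirms it: the forceps tip at (328,228) lies about 5 mm over the gasket edge (row 238), right where the guard's corner will land. A nudge of about 10 mm along its length keeps it well inside the 30 mm limit. First, the geometry.

```bash
python3 -c "
from h import *
cm=camera_model('wrist');P=np.load('pics/w6.png.npy')
print('tip',ray(cm,[[322,230],[333,228],[328,229]],160,P),'edge',ray(cm,[[328,238]],160,P),'corner',ray(cm,[[335.5,237]],160,P),'end',ray(cm,[[351,430]],165,P),'pin',ray(cm,[[139,223]],[178.],P))
m=ray(cm,[[328,229]],162,P)[0];u=np.array([np.cos(np.radians(96.4)),np.sin(np.radians(96.4)),0])
go(m+u*25+[0,0,33],96.4);print(m+u*25)
"
```

```text
tip [[697.02338663 119.35727753 160.        ]
 [702.49501707 121.03512822 160.        ]
 [700.01525064 120.22505131 160.        ]] edge [[700.57523731 115.45312239 160.        ]] corner [[704.35008441 116.4141582  160.        ]] end [[7.27779975e+02 3.91364319e-01 1.65000000e+02]] pin [[610.64750833 118.21409509 178.        ]]
t 9.3667 pos [698.9 101.2 222.5] rot [179.76   0.    96.42] shift cm [4.44 0.31 2.75] rows@4cm 1.307081616121727
rotvec [0.24 0.   0.02]
[697.12608041 145.60850156 162.        ]
```

Request:
{"method": "step_arm", "body": {"plan": [{"grip":0,"tx":2.2,"ty":0.1,"tz":0,"ax":0,"ay":0,"az":0},{"grip":0,"tx":2.2,"ty":0.2,"tz":0,"ax":0,"ay":0,"az":0},{"grip":0,"tx":0,"ty":0,"tz":1,"ax":0,"ay":0,"az":0},{"grip":0,"tx":0,"ty":0,"tz":1.5,"ax":0,"ay":0,"az":0},{"grip":0,"tx":0,"ty":0,"tz":1.5,"ax":0,"ay":0,"az":0},{"grip":0,"tx":0,"ty":0,"tz":1,"ax":0,"ay":0,"az":0},{"grip":0,"tx":0,"ty":0,"tz":0.6,"ax":0,"ay":0,"az":0},{"grip":0,"tx":0,"ty":0,"tz":0,"ax":0,"ay":0,"az":0}]}}

```text
time: 10.03
tool_pos: [695.4, 144.7, 162.2]
tcp_rot: [-179.9, 0.0, 96.4]
ft_force: [-0.8, -0.5, 0.2]
finger_gap: -0.1
```

Request:
{"method": "step_arm", "body": {"plan": [{"grip":0,"tx":0,"ty":0,"tz":0,"ax":0,"ay":0,"az":0},{"grip":0,"tx":0,"ty":0,"tz":0,"ax":0,"ay":0,"az":0}]}}

```text
time: 10.2
tool_pos: [696.9, 144.8, 164.8]
tcp_rot: [179.9, -0.0, 96.4]
ft_force: [-0.5, -0.1, 0.0]
finger_gap: 0.3
```

```bash
python3 -c "
from h import *
wrist('pics/w7.png')"
```

```text
10.2 [696.9 144.8 164.8] [179.89  -0.    96.4 ] 0.3312734310486936 [-0.5 -0.1  0. ]
```

View pics/w7.png

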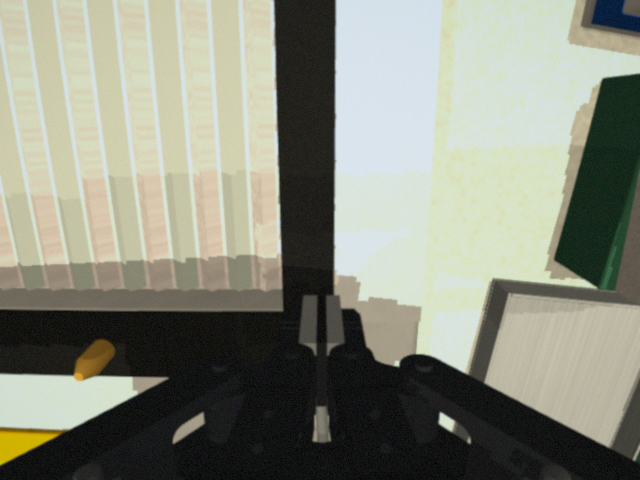

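Request:
{"method": "step_arm", "body": {"plan": [{"grip":0,"tx":-0.5,"ty":0,"tz":0.15,"ax":0,"ay":0,"az":0},{"grip":0,"tx":-0.5,"ty":0,"tz":0,"ax":0,"ay":0,"az":0},{"grip":0,"tx":-0.3,"ty":0,"tz":0,"ax":0,"ay":0,"az":0},{"grip":0,"tx":-0.2,"ty":0.02,"tz":0,"ax":0,"ay":0,"az":0},{"grip":0,"tx":-0.2,"ty":0.02,"tz":0,"ax":0,"ay":0,"az":0},{"grip":0,"tx":-0.2,"ty":0.02,"tz":0,"ax":0,"ay":0,"az":0},{"grip":0,"tx":-0.2,"ty":0.02,"tz":0,"ax":0,"ay":0,"az":0},{"grip":0,"tx":-0.2,"ty":0.02,"tz":0,"ax":0,"ay":0,"az":0}]}}

```text
time: 10.92
tool_pos: [699.8, 122.0, 161.8]
tcp_rot: [-180.0, -0.0, 96.4]
ft_force: [0.4, 0.8, 0.1]
finger_gap: 0.2
```

Request:
{"method": "step_arm", "body": {"plan": [{"grip":0,"tx":-0.2,"ty":0.02,"tz":0,"ax":0,"ay":0,"az":0},{"grip":0,"tx":0,"ty":0,"tz":0,"ax":0,"ay":0,"az":0}]}}

```text
time: 11.08
tool_pos: [700.3, 119.8, 161.7]
tcp_rot: [-180.0, 0.0, 96.4]
ft_force: [-0.4, -0.1, 0.3]
finger_gap: -0.1
```

Request:
{"method": "step_arm", "body": {"plan": [{"grip":0,"tx":1,"ty":0,"tz":0,"ax":0,"ay":0,"az":0},{"grip":0,"tx":0.5,"ty":0,"tz":-2,"ax":0,"ay":0,"az":0},{"grip":5,"tx":0,"ty":0,"tz":-3,"ax":0,"ay":0,"az":0},{"grip":5,"tx":-1,"ty":0,"tz":-2,"ax":0,"ay":0,"az":0},{"grip":5,"tx":-1,"ty":0,"tz":0,"ax":0,"ay":0,"az":0},{"grip":5,"tx":0,"ty":0,"tz":0,"ax":0,"ay":0,"az":0},{"grip":5,"tx":0,"ty":0,"tz":0,"ax":0,"ay":0,"az":0}]}}

```text
time: 11.67
tool_pos: [700.5, 115.5, 231.2]
tcp_rot: [-180.0, -0.0, 96.4]
ft_force: [0.3, 0.1, -0.5]
finger_gap: 49.7
```

```bash
python3 -c "
from h import *
wrist('pics/w8.png')"
```

```text
11.6667 [700.5 115.5 231.2] [-1.7997e+02 -2.0000e-02  9.6380e+01] 49.736234111213854 [ 0.3  0.1 -0.5]
```

View pics/w8.png

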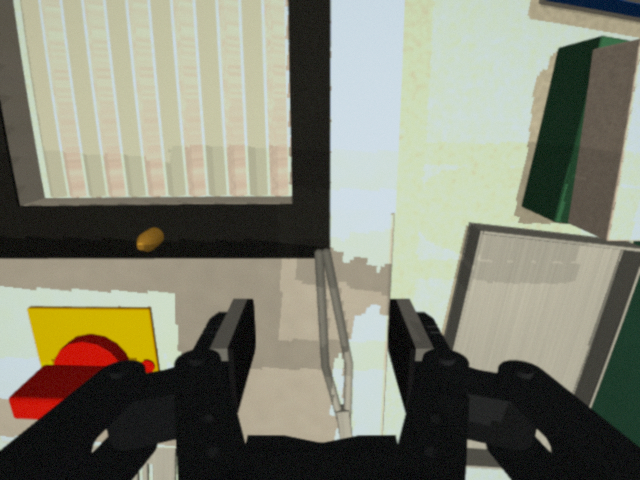

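```bash
python3 -c "
from h import *
H=np.zeros((400,800,3),np.uint8)
t=cv2.imread('pics/w6.png');H[:,:400]=cv2.resize(t[210:260,305:355],(400,400),interpolation=cv2.INTER_CUBIC)
t=cv2.imread('pics/w8.png');H[:,400:]=cv2.resize(t[230:280,297:347],(400,400),interpolation=cv2.INTER_CUBIC)
cv2.imwrite('pics/z8.png',H)
cm=camera_model('wrist');P=np.load('pics/w8.png.npy')
print('tip',ray(cm,[[322,250]],160,P),'edge',ray(cm,[[322,257]],160,P),'end',ray(cm,[[345,435]],165,P))
"
```

```text
tip [[699.96712722 120.16478328 160.        ]] edge [[700.41696014 116.17215257 160.        ]] end [[727.61635949   2.76497675 165.        ]]
```

View pics/z8.png

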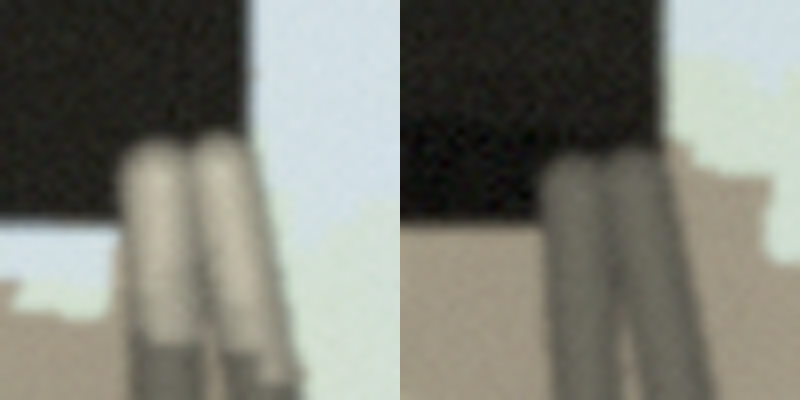

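The push had almost no effect: the tip is still at (700,120), so the fingers passed over it. I'll grip the forceps lightly by the body and slide it about 10 mm.

```bash
python3 -c "
from h import *
cm=camera_model('wrist');P=np.load('pics/w8.png.npy')
r=ray(cm,[[320,320],[344,320],[323,350],[351,350]],163,P);print(r.round(1),r[:2].mean(0),r[2:].mean(0))
print(proj(cm,[[700,120,162],[709,80,162],[727.6,2.8,165]],P))
m=r[:2].mean(0);go([m[0],m[1],160.8],103.2)
"
```

```text
[[703.4  79.6 163. ]
 [716.9  81.1 163. ]
 [707.3  60.5 163. ]
 [723.4  62.3 163. ]] [710.13607867  80.38042824 163.        ] [715.34071316  61.42690173 163.        ]
[[322.0308469  251.45667123]
 [329.89235405 319.56958256]
 [344.98132605 434.95320019]]
t 11.7167 pos [700.  115.7 230.3] rot [-1.7988e+02 -3.0000e-02  9.6390e+01] shift cm [-3.63  0.63  6.94] rows@4cm 1.9643708438599192
rotvec [-0.12 -0.03 -6.81]
```

Request:
{"method": "step_arm", "body": {"plan": [{"grip":4,"tx":-1.8,"ty":0.3,"tz":0,"ax":0,"ay":0,"az":0},{"grip":4,"tx":-1.8,"ty":0.3,"tz":0,"ax":0,"ay":0,"az":0},{"grip":4,"tx":0,"ty":0,"tz":2,"ax":0,"ay":0,"az":-6.8},{"grip":4,"tx":0,"ty":0,"tz":2,"ax":0,"ay":0,"az":0},{"grip":4,"tx":0,"ty":0,"tz":1.5,"ax":0,"ay":0,"az":0},{"grip":4,"tx":0,"ty":0,"tz":1,"ax":0,"ay":0,"az":0},{"grip":4,"tx":0,"ty":0,"tz":0.4,"ax":0,"ay":0,"az":0},{"grip":4,"tx":0,"ty":0,"tz":0,"ax":0,"ay":0,"az":0}], "newtons": 20}}

```text
time: 12.38
tool_pos: [709.8, 79.9, 160.8]
tcp_rot: [-179.8, -0.0, 103.2]
ft_force: [0.5, 0.6, 0.3]
finger_gap: 40.1
```

Request:
{"method": "step_arm", "body": {"plan": [{"grip":2.5,"tx":0,"ty":0,"tz":0,"ax":0,"ay":0,"az":0},{"grip":1.8,"tx":0,"ty":0,"tz":0,"ax":0,"ay":0,"az":0},{"grip":1.4,"tx":0,"ty":0,"tz":0,"ax":0,"ay":0,"az":0}]}}

```text
time: 12.63
tool_pos: [711.5, 80.2, 164.5]
tcp_rot: [179.9, 0.0, 103.2]
ft_force: [0.2, 0.4, 0.1]
finger_gap: 14.3
```

Request:
{"method": "step_arm", "body": {"plan": [{"grip":1,"tx":0,"ty":0,"tz":0,"ax":0,"ay":0,"az":0},{"grip":0.8,"tx":0,"ty":0,"tz":0,"ax":0,"ay":0,"az":0},{"grip":0.8,"tx":0,"ty":0,"tz":0,"ax":0,"ay":0,"az":0}]}}

```text
time: 12.88
tool_pos: [711.5, 80.2, 164.5]
tcp_rot: [179.9, 0.0, 103.2]
ft_force: [-0.2, 0.9, 7.0]
finger_gap: 12.3
```

Gripped, with the jaws stopped at 12.3 mm. I'll slide it 11 mm along its own length and release.

Request:
{"method": "step_arm", "body": {"plan": [{"grip":0.8,"tx":-0.3,"ty":0,"tz":0,"ax":0,"ay":0,"az":0},{"grip":0.8,"tx":-0.3,"ty":0,"tz":0,"ax":0,"ay":0,"az":0},{"grip":0.8,"tx":-0.3,"ty":0,"tz":0,"ax":0,"ay":0,"az":0},{"grip":0.8,"tx":-0.2,"ty":0,"tz":0,"ax":0,"ay":0,"az":0},{"grip":0.8,"tx":0,"ty":0,"tz":0,"ax":0,"ay":0,"az":0},{"grip":0.8,"tx":0,"ty":0,"tz":0,"ax":0,"ay":0,"az":0},{"grip":2,"tx":0,"ty":0,"tz":0,"ax":0,"ay":0,"az":0},{"grip":4,"tx":0,"ty":0,"tz":0,"ax":0,"ay":0,"az":0}]}}

```text
time: 13.55
tool_pos: [713.2, 69.4, 162.8]
tcp_rot: [-180.0, 0.0, 103.2]
ft_force: [-0.1, 0.3, 1.1]
finger_gap: 31.1
```

Request:
{"method": "step_arm", "body": {"plan": [{"grip":4,"tx":0,"ty":0,"tz":-2,"ax":0,"ay":0,"az":0},{"grip":5,"tx":0,"ty":0,"tz":-3,"ax":0,"ay":0,"az":0},{"grip":5,"tx":1.5,"ty":0,"tz":-2,"ax":0,"ay":0,"az":6.8},{"grip":5,"tx":1.5,"ty":0,"tz":0,"ax":0,"ay":0,"az":0},{"grip":5,"tx":0,"ty":0,"tz":0,"ax":0,"ay":0,"az":0},{"grip":5,"tx":0,"ty":0,"tz":0,"ax":0,"ay":0,"az":0},{"grip":5,"tx":0,"ty":0,"tz":0,"ax":0,"ay":0,"az":0}]}}

```text
time: 14.13
tool_pos: [707.4, 98.6, 230.9]
tcp_rot: [-179.8, 0.0, 96.5]
ft_force: [0.6, 0.2, -0.0]
finger_gap: 50.2
```

```bash
python3 -c "
from h import *
wrist('pics/w9.png')"
```

```text
14.1333 [707.4  98.6 230.9] [-1.7984e+02  2.0000e-02  9.6470e+01] 50.23233793831042 [ 0.6  0.2 -0. ]
```

View pics/w9.png

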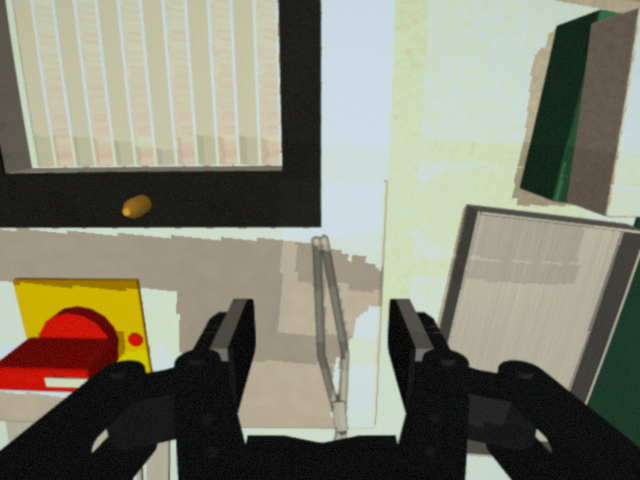

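The forceps tip at (320,238) is now about 5 mm clear of the gasket edge (row 227), after moving about 11 mm. Next, the guard.

Request:
{"method": "step_arm", "body": {"plan": [{"grip":5,"tx":0,"ty":0,"tz":-2,"ax":0,"ay":0,"az":0},{"grip":5,"tx":-2.8,"ty":-2.3,"tz":-1,"ax":0,"ay":0,"az":0},{"grip":5,"tx":-2.8,"ty":-2.3,"tz":-1,"ax":0,"ay":0,"az":0},{"grip":5,"tx":-2.8,"ty":-2.3,"tz":-1,"ax":0,"ay":0,"az":0},{"grip":5,"tx":-2.8,"ty":-2.3,"tz":-1,"ax":0,"ay":0,"az":0},{"grip":5,"tx":-2.8,"ty":-2.3,"tz":-1,"ax":0,"ay":0,"az":0},{"grip":5,"tx":-2.8,"ty":-2.3,"tz":0,"ax":0,"ay":0,"az":0},{"grip":5,"tx":-2.8,"ty":-2.3,"tz":0,"ax":0,"ay":0,"az":0}]}}

```text
time: 14.85
tool_pos: [568.7, -115.8, 302.7]
tcp_rot: [180.0, 0.0, 96.4]
ft_force: [0.5, -0.6, -0.4]
finger_gap: 49.5
```

Request:
{"method": "step_arm", "body": {"plan": [{"grip":5,"tx":-2.8,"ty":-2.3,"tz":0,"ax":0,"ay":0,"az":0},{"grip":5,"tx":-2.8,"ty":-2.3,"tz":0,"ax":0,"ay":0,"az":0},{"grip":5,"tx":-2.8,"ty":-2.3,"tz":0,"ax":0,"ay":0,"az":0},{"grip":5,"tx":-2.8,"ty":-2.3,"tz":0,"ax":0,"ay":0,"az":0},{"grip":5,"tx":-2.8,"ty":-2.3,"tz":0,"ax":0,"ay":0,"az":3.9},{"grip":5,"tx":0,"ty":0,"tz":0,"ax":0,"ay":0,"az":4},{"grip":5,"tx":0,"ty":0,"tz":2,"ax":0,"ay":0,"az":0},{"grip":5,"tx":0,"ty":0,"tz":3,"ax":0,"ay":0,"az":0}]}}

```text
time: 15.52
tool_pos: [471.7, -268.3, 255.0]
tcp_rot: [179.7, 0.2, 88.3]
ft_force: [1.0, -0.3, -1.1]
finger_gap: 50.1
```

Request:
{"method": "step_arm", "body": {"plan": [{"grip":5,"tx":0,"ty":0,"tz":3,"ax":0,"ay":0,"az":0},{"grip":5,"tx":0,"ty":0,"tz":3,"ax":0,"ay":0,"az":0},{"grip":5,"tx":0,"ty":0,"tz":2,"ax":0,"ay":0,"az":0},{"grip":5,"tx":0,"ty":0,"tz":0,"ax":0,"ay":0,"az":0},{"grip":5,"tx":0,"ty":0,"tz":0,"ax":0,"ay":0,"az":0},{"grip":5,"tx":0,"ty":0,"tz":0,"ax":0,"ay":0,"az":0}]}}

```text
time: 16.02
tool_pos: [471.6, -266.4, 174.1]
tcp_rot: [179.9, 0.0, 88.5]
ft_force: [0.5, -0.6, 0.1]
finger_gap: 49.8
```

```bash
python3 -c "
from h import *
wrist('pics/w10.png')"
```

```text
16.0167 [ 471.6 -266.4  174.1] [1.7995e+02 4.0000e-02 8.8490e+01] 49.81239178330641 [ 0.5 -0.6  0.1]
```

View pics/w10.png

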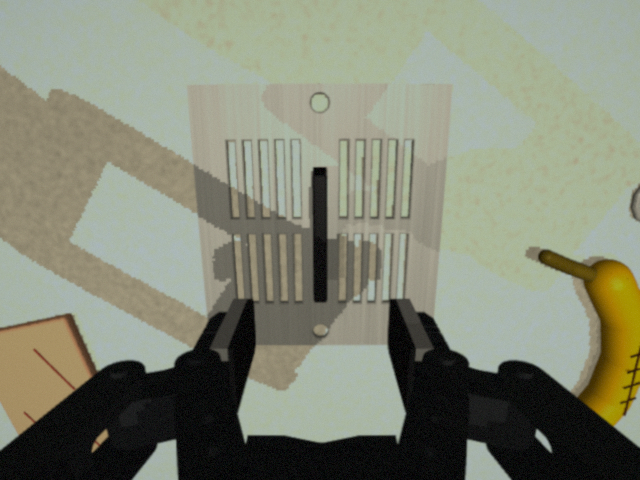

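```bash
python3 -c "
from h import *
cm=camera_model('wrist');P=np.load('pics/w10.png.npy')
r=ray(cm,[[319.5,102.5],[320.5,330]],[5,5],P);print(r,r.mean(0),np.linalg.norm(r[1]-r[0]));d=r[0]-r[1];print(np.degrees(np.arctan2(d[1],d[0])))
h=ray(cm,[[319.5,170],[320,301]],47,P);print(h,h.mean(0))
c=ray(cm,[[188,85],[453,85],[433,345],[209,345]],5,P);print(c.mean(0))
m=r.mean(0);go([m[0],m[1],41-18.7],88.5)
"
```

```text
[[ 472.20796461 -182.69343552    5.        ]
 [ 468.09188736 -365.09670321    5.        ]] [ 470.14992598 -273.89506937    5.        ] 182.4497030828174
88.70729379088124
[[ 471.16615253 -225.71811217   47.        ]
 [ 468.9994129  -318.4406358    47.        ]] [ 470.08278271 -272.07937399   47.        ]
[ 470.71442112 -275.04032803    5.        ]
t 16.0667 pos [ 472.1 -266.6  174.8] rot [1.7987e+02 9.0000e-02 8.8490e+01] shift cm [-0.71 -0.21 15.25] rows@4cm 3.8171093974235606
rotvec [ 0.13  0.09 -0.01]
```

Request:
{"method": "step_arm", "body": {"plan": [{"grip":5,"tx":-0.7,"ty":-0.2,"tz":2,"ax":0,"ay":0,"az":0},{"grip":5,"tx":0,"ty":0,"tz":3,"ax":0,"ay":0,"az":0},{"grip":5,"tx":0,"ty":0,"tz":3,"ax":0,"ay":0,"az":0},{"grip":5,"tx":0,"ty":0,"tz":3,"ax":0,"ay":0,"az":0},{"grip":5,"tx":0,"ty":0,"tz":2,"ax":0,"ay":0,"az":0},{"grip":5,"tx":0,"ty":0,"tz":1.5,"ax":0,"ay":0,"az":0},{"grip":5,"tx":0,"ty":0,"tz":0.7,"ax":0,"ay":0,"az":0},{"grip":5,"tx":0,"ty":0,"tz":0,"ax":0,"ay":0,"az":0}], "newtons": 80}}

```text
time: 16.73
tool_pos: [469.1, -272.7, 20.5]
tcp_rot: [-180.0, -0.0, 88.5]
ft_force: [0.9, 0.5, -0.2]
finger_gap: 50.2
```

Request:
{"method": "step_arm", "body": {"plan": [{"grip":3,"tx":0,"ty":0,"tz":0,"ax":0,"ay":0,"az":0},{"grip":2,"tx":0,"ty":0,"tz":0,"ax":0,"ay":0,"az":0},{"grip":0.5,"tx":0,"ty":0,"tz":0,"ax":0,"ay":0,"az":0},{"grip":0.5,"tx":0,"ty":0,"tz":0,"ax":0,"ay":0,"az":0},{"grip":0.5,"tx":0,"ty":0,"tz":0,"ax":0,"ay":0,"az":0}]}}

```text
time: 17.15
tool_pos: [470.5, -273.6, 22.8]
tcp_rot: [179.8, 0.1, 88.5]
ft_force: [0.2, 0.9, 6.3]
finger_gap: 8.4
```

Request:
{"method": "step_arm", "body": {"plan": [{"grip":0.5,"tx":0,"ty":0,"tz":-0.5,"ax":0,"ay":0,"az":0},{"grip":0.5,"tx":0,"ty":0,"tz":-1,"ax":0,"ay":0,"az":0},{"grip":0.5,"tx":0,"ty":0,"tz":-1.5,"ax":0,"ay":0,"az":0},{"grip":0.5,"tx":0,"ty":0,"tz":-2,"ax":0,"ay":0,"az":0},{"grip":0.5,"tx":0,"ty":0,"tz":-2,"ax":0,"ay":0,"az":0},{"grip":0.5,"tx":0,"ty":0,"tz":-2,"ax":0,"ay":0,"az":0},{"grip":0.5,"tx":0,"ty":0,"tz":-2,"ax":0,"ay":0,"az":0},{"grip":0.5,"tx":0,"ty":0,"tz":-2,"ax":0,"ay":0,"az":0}]}}

```text
time: 17.82
tool_pos: [468.4, -272.2, 151.7]
tcp_rot: [-179.9, -0.0, 88.5]
ft_force: [0.0, -0.3, -6.4]
finger_gap: 8.3
```

Request:
{"method": "step_arm", "body": {"plan": [{"grip":0.5,"tx":0,"ty":0,"tz":-2.5,"ax":0,"ay":0,"az":0},{"grip":0.5,"tx":0,"ty":0,"tz":-2.5,"ax":0,"ay":0,"az":0},{"grip":0.5,"tx":0,"ty":0,"tz":-2.5,"ax":0,"ay":0,"az":0},{"grip":0.5,"tx":0,"ty":0,"tz":-2.5,"ax":0,"ay":0,"az":0},{"grip":0.5,"tx":0,"ty":0,"tz":-2.5,"ax":0,"ay":0,"az":0},{"grip":0.5,"tx":0,"ty":0,"tz":-1.5,"ax":0,"ay":0,"az":0},{"grip":0.5,"tx":0,"ty":0,"tz":0,"ax":0,"ay":0,"az":0},{"grip":0.5,"tx":0,"ty":0,"tz":0,"ax":0,"ay":0,"az":0}]}}

```text
time: 18.48
tool_pos: [469.2, -272.7, 291.3]
tcp_rot: [179.9, 0.0, 88.5]
ft_force: [-0.1, 0.2, -7.4]
finger_gap: 8.5
```

```bash
python3 -c "
from h import *
wrist('pics/w11.png')"
```

```text
18.4833 [ 469.2 -272.7  291.3] [1.7994e+02 4.0000e-02 8.8510e+01] 8.490172239109638 [-0.1  0.2 -7.4]
```

View pics/w11.png

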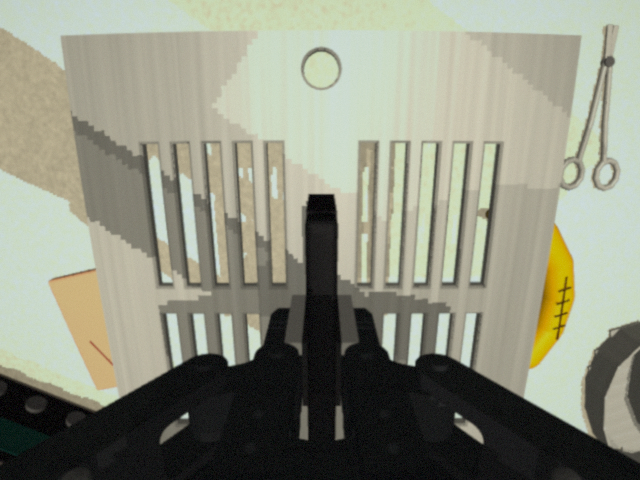

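The guard hangs level. The front hole is at (321,68), with plate corners at (62,37) and (580,36). I'll estimate the guard's pose in the tool frame.

```bash
cat > fit.py <<'E'
from h import *
from scipy.optimize import least_squares
def fit(hole,tl,tr,free=False):
    cm=camera_model('wrist');P=cm['T_tool_cam']
    # guard coords in tool: guard long axis (hole at +92) along tool x, lateral tool y
    obj=np.array([[92,0,0],[105,-95,0],[105,95,0]]);px=np.array([hole,tl,tr],float)
    def tr_(p):
        c,s=np.cos(p[2]),np.sin(p[2]);X=obj.copy().astype(float)
        Y=np.c_[c*X[:,0]-s*X[:,1]+p[0],s*X[:,0]+c*X[:,1]+p[1],np.full(3,p[3])+p[4]*X[:,0]]
        return Y
    w=np.array([1,1,1])
    f=lambda p:np.r_[(proj(cm,tr_(p),P)-px).ravel(),(p[3]-17.3)*(.05 if free else 5),p[4]*1e3*(.02 if free else 1)]
    r=least_squares(f,[0,0,0,17.3,0]);return r.x,r.fun
if __name__=="__main__":
    for fr in(0,1):
        x,f=fit((321,68),(62,37),(580,36),fr);print(x.round(3),np.degrees(x[2]),f.round(2))
    cm=camera_model('wrist')
    print(ray(cm,[(321,68),(62,37),(580,36)],17.3,cm['T_tool_cam']))
E
python3 fit.py
```

```text
[-1.0040e+00 -4.7400e-01 -2.0000e-03  1.7581e+01  1.0000e-03] -0.12149310280925822 [-0.01  1.38 -2.18 -0.41  2.18 -0.42  1.4   0.74]
[-7.3900e-01 -4.7400e-01 -2.0000e-03  1.8053e+01  1.0000e-02] -0.1215432810192161 [-0.01  1.    0.06 -0.51 -0.05 -0.51  0.04  0.2 ]
[[ 91.43170761  -0.66643504  17.3       ]
 [103.55924346 -94.67398463  17.3       ]
 [103.95802742  93.28014528  17.3       ]]
```

```bash
python3 -c "
from h import *
cm=camera_model('wrist')
P=np.load('pics/w5.png.npy')
p=ray(cm,[[376.6,30.5],[370.6,231.5]],179,P);print('w5 pins',p,p.mean(0),np.linalg.norm(p[0]-p[1]));d=p[0]-p[1];print(np.degrees(np.arctan2(-d[0],d[1])))
sc=camera_model('scene');im=snapshot('scene');cv2.imwrite('pics/s2.png',cv2.resize(im[200:310,290:430,::-1],None,fx=5.5,fy=5.4,interpolation=cv2.INTER_CUBIC))
H=np.zeros((400,800,3),np.uint8)
for i,(n,x,y) in enumerate((('w3',457,164),('w6',145,216))):
  t=cv2.imread('pics/%s.png'%n);H[:,400*i:400*i+400]=cv2.resize(t[y-25:y+25,x-25:x+25],(400,400),interpolation=cv2.INTER_CUBIC)
cv2.imwrite('pics/zp.png',H)
"
```

```text
w5 pins [[587.9511163  300.55489877 179.        ]
 [608.74736059 117.46584854 179.        ]] [598.34923845 209.01037366 179.        ] 184.26634009549483
6.480191296931285
```

View pics/zp.png

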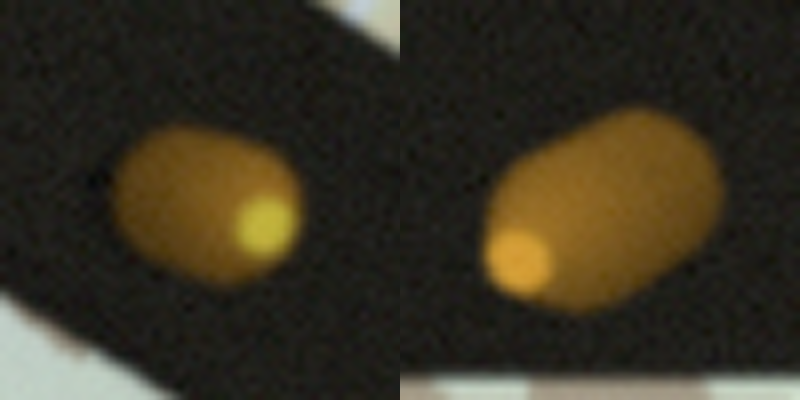

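View pics/s2.png

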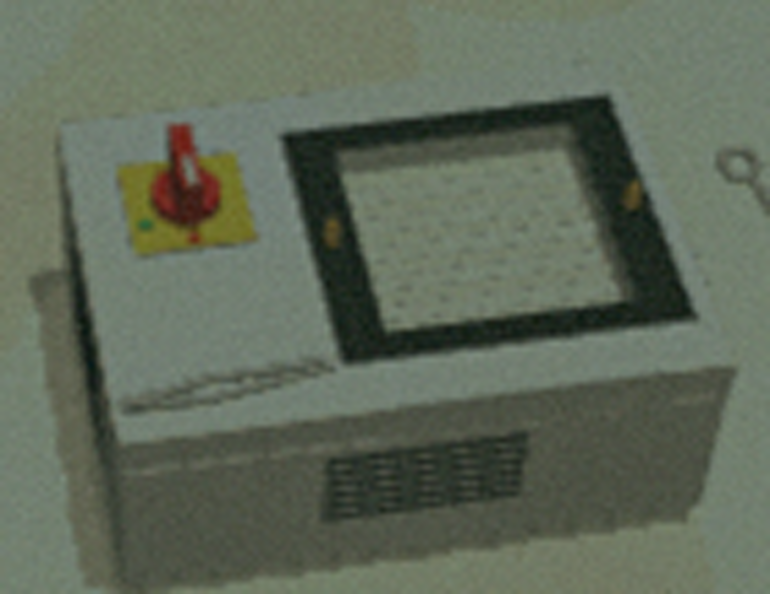

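```bash
python3 -c "
from h import *
cm=camera_model('wrist')
for n,p in (('w3',(464.8,167)),('w6',(134.6,223))):
  print(n,ray(cm,[p],179,np.load('pics/%s.png.npy'%n)))
sc=camera_model('scene');f=lambda L:[((x+.5)/5.5-.5+290,(y+.5)/5.4-.5+200) for x,y in L]
p=ray(sc,f([(333,222),(634,186)]),179);print('scene pins',p,p.mean(0));c=ray(sc,f([(282,134),(610,97),(697,318),(345,362)]),160);print(c.mean(0))
go([590,110,330],96.4)
"
```

```text
w3 [[608.70902416 117.96894158 179.        ]]
w6 [[608.98330332 118.29250987 179.        ]]
scene pins [[613.06856707 117.74315654 179.        ]
 [592.4875906  299.47041538 179.        ]] [602.77807883 208.60678596 179.        ]
[601.19350241 209.71018159 160.        ]
t 18.5833 pos [ 468.3 -272.1  288.8] rot [-1.7985e+02 -1.0000e-01  8.8500e+01] shift cm [38.53 11.16 -4.08] rows@4cm 10.078854201750193
rotvec [-0.15 -0.12 -7.9 ]
```

The three wrist views agree, placing the front pin at about (608.8,117.9), so the seat is at about (598.5,209.2) with yaw 6.4°. I'll carry the guard over.

Request:
{"method": "step_arm", "body": {"plan": [{"grip":0.5,"tx":1,"ty":0.25,"tz":-1,"ax":0,"ay":0,"az":0},{"grip":0.5,"tx":2,"ty":0.5,"tz":-1,"ax":0,"ay":0,"az":0},{"grip":0.5,"tx":3,"ty":0.74,"tz":-0.5,"ax":0,"ay":0,"az":0},{"grip":0.5,"tx":3,"ty":0.74,"tz":0,"ax":0,"ay":0,"az":0},{"grip":0.5,"tx":3,"ty":0.74,"tz":0,"ax":0,"ay":0,"az":0},{"grip":0.5,"tx":3,"ty":0.74,"tz":0,"ax":0,"ay":0,"az":0},{"grip":0.5,"tx":3,"ty":0.74,"tz":0,"ax":0,"ay":0,"az":0},{"grip":0.5,"tx":3,"ty":0.74,"tz":0,"ax":0,"ay":0,"az":0}]}}

```text
time: 19.25
tool_pos: [526.0, -61.9, 314.8]
tcp_rot: [-179.9, -0.0, 88.5]
ft_force: [0.2, -0.2, -6.5]
finger_gap: 8.4
```

Request:
{"method": "step_arm", "body": {"plan": [{"grip":0.5,"tx":3,"ty":0.74,"tz":0,"ax":0,"ay":0,"az":0},{"grip":0.5,"tx":3,"ty":0.74,"tz":0,"ax":0,"ay":0,"az":0},{"grip":0.5,"tx":3,"ty":0.74,"tz":0,"ax":0,"ay":0,"az":0},{"grip":0.5,"tx":3,"ty":0.74,"tz":0,"ax":0,"ay":0,"az":0},{"grip":0.5,"tx":3,"ty":0.74,"tz":0,"ax":0,"ay":0,"az":0},{"grip":0.5,"tx":3,"ty":0.74,"tz":0,"ax":0,"ay":0,"az":0},{"grip":0.5,"tx":3,"ty":0.74,"tz":0,"ax":0,"ay":0,"az":0},{"grip":0.5,"tx":3,"ty":0.74,"tz":0,"ax":0,"ay":0,"az":0}]}}

```text
time: 19.92
tool_pos: [591.2, 176.3, 314.5]
tcp_rot: [-179.8, 0.0, 88.5]
ft_force: [-0.1, 0.1, -5.8]
finger_gap: 8.5
```

Request:
{"method": "step_arm", "body": {"plan": [{"grip":0.5,"tx":2,"ty":0.4,"tz":0,"ax":0,"ay":0,"az":-2},{"grip":0.5,"tx":1,"ty":0.2,"tz":0,"ax":0,"ay":0,"az":-3},{"grip":0.5,"tx":0,"ty":0,"tz":0,"ax":0,"ay":0,"az":-2.9},{"grip":0.5,"tx":0,"ty":0,"tz":0,"ax":0,"ay":0,"az":0},{"grip":0.5,"tx":0,"ty":0,"tz":0,"ax":0,"ay":0,"az":0},{"grip":0.5,"tx":0,"ty":0,"tz":0,"ax":0,"ay":0,"az":0}]}}

```text
time: 20.42
tool_pos: [598.0, 203.9, 315.1]
tcp_rot: [-179.9, 0.0, 96.3]
ft_force: [0.7, 0.4, -6.6]
finger_gap: 8.3
```

```bash
python3 -c "
from h import *
go([599,210,260],96.4);print(sense()['ft_force'],sense()['qd'].round(2))
"
```

```text
t 20.4167 pos [598.  203.9 315.1] rot [-1.7992e+02  1.0000e-02  9.6290e+01] shift cm [0.59 0.18 5.51] rows@4cm 1.3860178339507774
rotvec [-0.08  0.01 -0.11]
[ 0.67614659  0.41202382 -6.60282258] [-0.52 -0.35 -0.19  0.07 -0.14 -0.39]
```

Request:
{"method": "step_arm", "body": {"plan": [{"grip":0.5,"tx":0.6,"ty":0.15,"tz":1,"ax":0,"ay":0,"az":0},{"grip":0.5,"tx":0,"ty":0,"tz":2,"ax":0,"ay":0,"az":0},{"grip":0.5,"tx":0,"ty":0,"tz":2,"ax":0,"ay":0,"az":0},{"grip":0.5,"tx":0,"ty":0,"tz":2,"ax":0,"ay":0,"az":0},{"grip":0.5,"tx":0,"ty":0,"tz":1,"ax":0,"ay":0,"az":0},{"grip":0.5,"tx":0,"ty":0,"tz":0,"ax":0,"ay":0,"az":0},{"grip":0.5,"tx":0,"ty":0,"tz":0,"ax":0,"ay":0,"az":0},{"grip":0.5,"tx":0,"ty":0,"tz":0,"ax":0,"ay":0,"az":0}]}}

```text
time: 21.08
tool_pos: [599.9, 210.4, 237.4]
tcp_rot: [179.9, -0.0, 96.4]
ft_force: [-0.1, 0.2, -5.8]
finger_gap: 8.4
```

```bash
python3 -c "
from h import *
wrist('pics/w12.png');go([599,210,235],96.4)
t=cv2.imread('pics/w12.png');cv2.imwrite('pics/z12.png',cv2.resize(t[0:130,220:420],(800,520),interpolation=cv2.INTER_CUBIC))"
```

```text
21.0833 [599.9 210.4 237.4] [ 1.7988e+02 -2.0000e-02  9.6380e+01] 8.42457444055002 [-0.1  0.2 -5.8]
t 21.1333 pos [600.2 210.5 237.8] rot [ 1.7983e+02 -3.0000e-02  9.6390e+01] shift cm [-0.03 -0.12  0.28] rows@4cm 0.07744975767547863
rotvec [ 0.17 -0.03 -0.01]
```

View pics/w12.png

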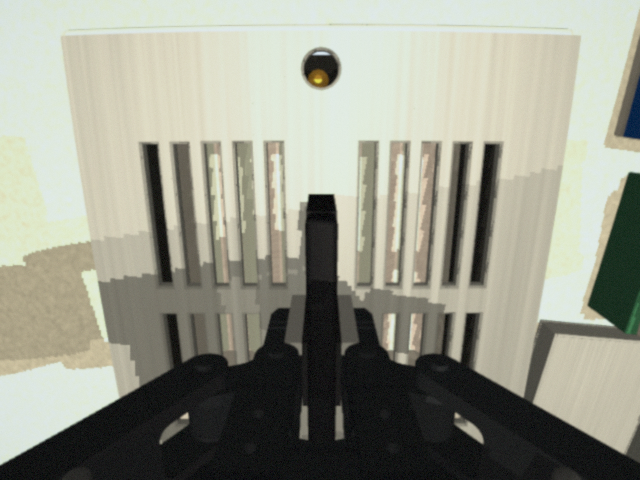

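View pics/z12.png

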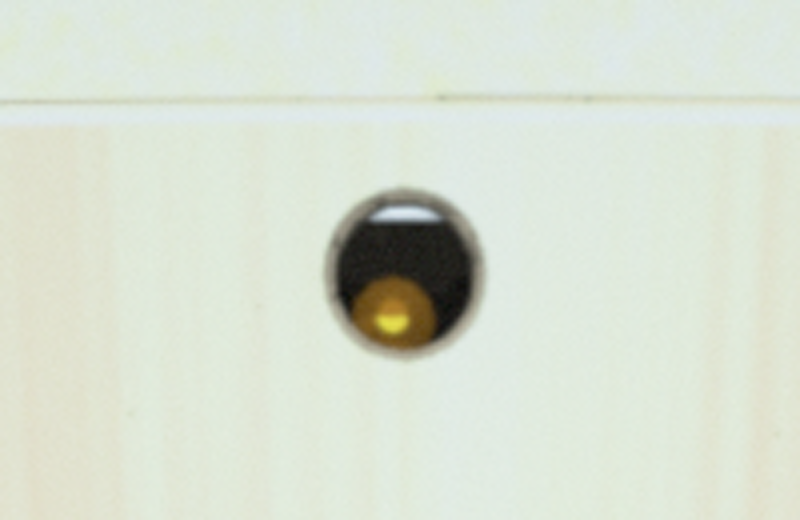

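Through the hole at (321,68) I can see the pin nose at (318,79). I'll calculate how far the pin is from the hole.

```bash
python3 -c "
from h import *
cm=camera_model('wrist');P=np.load('pics/w12.png.npy');Tt=P@np.linalg.inv(cm['T_tool_cam'])
zt=Tt[2,3]-17.5
h=ray(cm,[[321,68]],zt,P)[0];n=ray(cm,[[318,79]],179,P)[0];print(h,n,'tool delta',Tt[:3,:3].T@(n-h))
from fit import fit
print(fit((321,68),(62,37),(580,36)))
print(proj(cm,[n+[0,0,0]],P))
"
```

```text
[589.26986797 301.30443917 219.87443154] [588.02600975 300.67790685 179.        ] tool delta [-0.49937931 -1.3936071  40.87135132]
(array([-9.31974720e-01, -3.35518606e-01, -2.09222454e-03,  1.75803919e+01,
        7.41316430e-04]), array([-0.02706119,  1.37968518, -2.16206663, -0.40791504,  2.18877813,
       -0.4152184 ,  1.40195937,  0.74131643]))
[[318.  79.]]
```

Request:
{"method": "step_arm", "body": {"plan": [{"grip":0.5,"tx":-0.05,"ty":-0.15,"tz":0.5,"ax":0,"ay":0,"az":0},{"grip":0.5,"tx":0,"ty":0,"tz":1,"ax":0,"ay":0,"az":0},{"grip":0.5,"tx":0,"ty":0,"tz":1,"ax":0,"ay":0,"az":0},{"grip":0.5,"tx":0,"ty":0,"tz":0.4,"ax":0,"ay":0,"az":0},{"grip":0.5,"tx":0,"ty":0,"tz":0,"ax":0,"ay":0,"az":0},{"grip":0.5,"tx":0,"ty":0,"tz":0,"ax":0,"ay":0,"az":0},{"grip":0.5,"tx":0,"ty":0,"tz":0,"ax":0,"ay":0,"az":0}]}}

```text
time: 21.72
tool_pos: [597.9, 209.6, 206.9]
tcp_rot: [180.0, -0.0, 96.4]
ft_force: [1.2, -0.2, -5.8]
finger_gap: 8.8
```

```bash
python3 -c "
from h import *
wrist('pics/w13.png');go([598.9,210,183],96.4)
t=cv2.imread('pics/w13.png');cv2.imwrite('pics/z13.png',cv2.resize(t[30:110,270:370],(800,600) if 0 else (750,600),interpolation=cv2.INTER_CUBIC))"
```

```text
21.7167 [597.9 209.6 206.9] [179.99  -0.    96.4 ] 8.840365807848018 [ 1.2 -0.2 -5.8]
t 21.7667 pos [598.1 209.7 207.3] rot [ 1.7995e+02 -1.0000e-02  9.6400e+01] shift cm [0.02 0.08 2.43] rows@4cm 0.6079164800686725
rotvec [ 0.05 -0.01  0.  ]
```

View pics/z13.png

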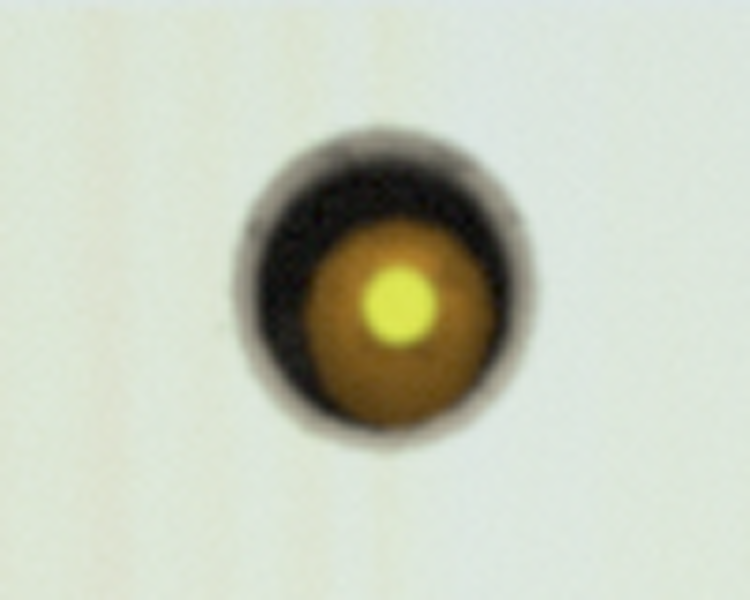

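```bash
python3 -c "
from h import *
cm=camera_model('wrist');P=np.load('pics/w13.png.npy');Tt=P@np.linalg.inv(cm['T_tool_cam'])
h=ray(cm,[[321.2,68.1]],Tt[2,3]-17.5,P)[0];n=ray(cm,[[322.9,70.6]],179,P)[0];print('tool delta',Tt[:3,:3].T@(n-h))
"
```

```text
tool delta [ 0.17217612  0.65365    10.44323769]
```

Request:
{"method": "step_arm", "body": {"plan": [{"grip":0.5,"tx":0,"ty":0.05,"tz":0.2,"ax":0,"ay":0,"az":0},{"grip":0.5,"tx":0,"ty":0,"tz":0.3,"ax":0,"ay":0,"az":0},{"grip":0.5,"tx":0,"ty":0,"tz":0.3,"ax":0,"ay":0,"az":0},{"grip":0.5,"tx":0,"ty":0,"tz":0.3,"ax":0,"ay":0,"az":0},{"grip":0.5,"tx":0,"ty":0,"tz":0.3,"ax":0,"ay":0,"az":0},{"grip":0.5,"tx":0,"ty":0,"tz":0,"ax":0,"ay":0,"az":0}]}}

```text
time: 22.27
tool_pos: [597.8, 209.5, 191.6]
tcp_rot: [-179.9, 0.0, 96.4]
ft_force: [-0.1, 0.0, -6.8]
finger_gap: 8.6
```

Request:
{"method": "step_arm", "body": {"plan": [{"grip":0.5,"tx":0,"ty":0,"tz":0.3,"ax":0,"ay":0,"az":0},{"grip":0.5,"tx":0,"ty":0,"tz":0.2,"ax":0,"ay":0,"az":0},{"grip":0.5,"tx":0,"ty":0,"tz":0.2,"ax":0,"ay":0,"az":0},{"grip":0.5,"tx":0,"ty":0,"tz":0.1,"ax":0,"ay":0,"az":0},{"grip":0.5,"tx":0,"ty":0,"tz":0,"ax":0,"ay":0,"az":0},{"grip":0.5,"tx":0,"ty":0,"tz":0,"ax":0,"ay":0,"az":0}]}}

```text
time: 22.77
tool_pos: [598.3, 209.6, 184.8]
tcp_rot: [-180.0, 0.0, 96.4]
ft_force: [-0.3, -0.1, -6.2]
finger_gap: 8.4
```

Request:
{"method": "step_arm", "body": {"plan": [{"grip":0.5,"tx":0,"ty":0,"tz":0.1,"ax":0,"ay":0,"az":0},{"grip":0.5,"tx":0,"ty":0,"tz":0.1,"ax":0,"ay":0,"az":0},{"grip":0.5,"tx":0,"ty":0,"tz":0.1,"ax":0,"ay":0,"az":0},{"grip":0.5,"tx":0,"ty":0,"tz":0,"ax":0,"ay":0,"az":0},{"grip":0.5,"tx":0,"ty":0,"tz":0,"ax":0,"ay":0,"az":0}]}}

```text
time: 23.18
tool_pos: [598.5, 209.7, 182.9]
tcp_rot: [179.9, -0.0, 96.4]
ft_force: [-4.8, -1.1, 3.6]
finger_gap: 8.5
```

Request:
{"method": "step_arm", "body": {"plan": [{"grip":0.5,"tx":0,"ty":0,"tz":0.1,"ax":0,"ay":0,"az":0},{"grip":0.5,"tx":0,"ty":0,"tz":0,"ax":0,"ay":0,"az":0},{"grip":0.5,"tx":0,"ty":0,"tz":0,"ax":0,"ay":0,"az":0}]}}

```text
time: 23.43
tool_pos: [598.5, 209.7, 182.8]
tcp_rot: [179.9, -0.0, 96.4]
ft_force: [-7.8, -3.5, 10.1]
finger_gap: 8.4
```

```bash
python3 -c "
from h import *
wrist('pics/w14.png')
im=snapshot('scene');cv2.imwrite('pics/s3.png',cv2.resize(im[200:310,290:430,::-1],None,fx=5.5,fy=5.4,interpolation=cv2.INTER_CUBIC))"
```

```text
23.4333 [598.5 209.7 182.8] [ 1.7993e+02 -1.0000e-02  9.6410e+01] 8.362966942326734 [-7.8 -3.5 10.1]
```

View pics/w14.png

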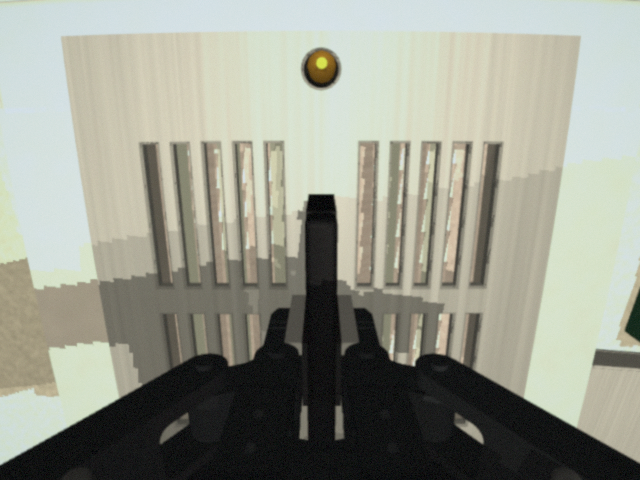

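View pics/s3.png

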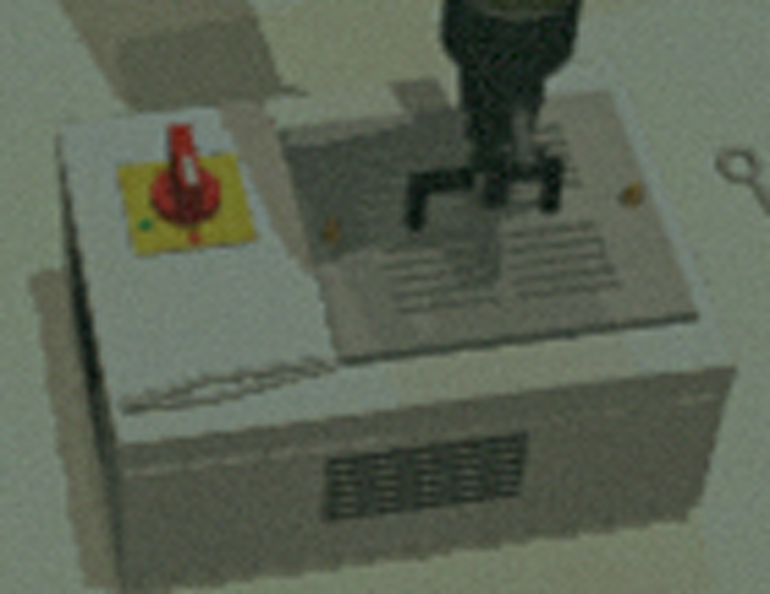

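The guard is flush, with both pins through its holes: the far one at (321,63), and both showing in the scene view. Contact is firm at z=182.8. Releasing.

Request:
{"method": "step_arm", "body": {"plan": [{"grip":0.5,"tx":0,"ty":0,"tz":-0.1,"ax":0,"ay":0,"az":0},{"grip":2,"tx":0,"ty":0,"tz":0,"ax":0,"ay":0,"az":0},{"grip":4,"tx":0,"ty":0,"tz":0,"ax":0,"ay":0,"az":0},{"grip":5,"tx":0,"ty":0,"tz":0,"ax":0,"ay":0,"az":0},{"grip":5,"tx":0,"ty":0,"tz":-1,"ax":0,"ay":0,"az":0},{"grip":5,"tx":0,"ty":0,"tz":-2,"ax":0,"ay":0,"az":0},{"grip":5,"tx":0,"ty":0,"tz":-3,"ax":0,"ay":0,"az":0},{"grip":5,"tx":0,"ty":0,"tz":-4,"ax":0,"ay":0,"az":0}]}}

```text
time: 24.2
tool_pos: [596.8, 209.2, 280.1]
tcp_rot: [-179.7, 0.0, 96.4]
ft_force: [1.3, -0.2, -1.1]
finger_gap: 50.2
```

Request:
{"method": "step_arm", "body": {"plan": [{"grip":5,"tx":-3,"ty":0,"tz":-2,"ax":0,"ay":0,"az":-7},{"grip":5,"tx":0,"ty":0,"tz":-2,"ax":0,"ay":0,"az":-7},{"grip":5,"tx":0,"ty":0,"tz":0,"ax":0,"ay":0,"az":-7},{"grip":5,"tx":0,"ty":0,"tz":0,"ax":0,"ay":0,"az":-7},{"grip":5,"tx":0,"ty":0,"tz":0,"ax":0,"ay":0,"az":-7},{"grip":5,"tx":0,"ty":0,"tz":0,"ax":0,"ay":0,"az":-7},{"grip":5,"tx":0,"ty":0,"tz":0,"ax":0,"ay":0,"az":-7},{"grip":5,"tx":0,"ty":0,"tz":0,"ax":0,"ay":0,"az":-7}]}}

```text
time: 24.87
tool_pos: [601.8, 179.8, 322.8]
tcp_rot: [180.0, 0.0, 152.7]
ft_force: [-0.1, -0.5, -0.1]
finger_gap: 49.9
```

Request:
{"method": "step_arm", "body": {"plan": [{"grip":5,"tx":0,"ty":0,"tz":0,"ax":0,"ay":0,"az":-7},{"grip":5,"tx":0,"ty":0,"tz":0,"ax":0,"ay":0,"az":-7},{"grip":5,"tx":0,"ty":0,"tz":0,"ax":0,"ay":0,"az":-7},{"grip":5,"tx":0,"ty":0,"tz":0,"ax":0,"ay":0,"az":-7},{"grip":5,"tx":0,"ty":0,"tz":0,"ax":0,"ay":0,"az":-6},{"grip":5,"tx":0,"ty":0,"tz":0,"ax":0,"ay":0,"az":0}]}}

```text
time: 25.37
tool_pos: [601.8, 179.9, 322.7]
tcp_rot: [180.0, 0.1, -173.3]
ft_force: [0.6, 0.0, -1.0]
finger_gap: 49.9
```

```bash
python3 -c "
from h import *
go([571,32.5,300],186.4)
"
```

```text
t 25.3667 pos [601.8 179.9 322.7] rot [ 1.7999e+02  6.0000e-02 -1.7331e+02] shift cm [  4.78 -14.28   2.26] rows@4cm 3.8064883271308574
rotvec [0.01 0.06 0.29]
```

Request:
{"method": "step_arm", "body": {"plan": [{"grip":5,"tx":1,"ty":-3,"tz":0,"ax":0,"ay":0,"az":0.3},{"grip":5,"tx":1,"ty":-3,"tz":0.5,"ax":0,"ay":0,"az":0},{"grip":5,"tx":1,"ty":-3,"tz":1,"ax":0,"ay":0,"az":0},{"grip":5,"tx":1,"ty":-3,"tz":1,"ax":0,"ay":0,"az":0},{"grip":5,"tx":0.8,"ty":-2.3,"tz":1,"ax":0,"ay":0,"az":0},{"grip":5,"tx":0,"ty":0,"tz":1,"ax":0,"ay":0,"az":0},{"grip":5,"tx":0,"ty":0,"tz":0,"ax":0,"ay":0,"az":0},{"grip":5,"tx":0,"ty":0,"tz":0,"ax":0,"ay":0,"az":0}]}}

```text
time: 26.03
tool_pos: [569.1, 32.8, 276.8]
tcp_rot: [180.0, -0.0, -174.0]
ft_force: [-0.8, 0.2, -0.0]
finger_gap: 50.2
```

Request:
{"method": "step_arm", "body": {"plan": [{"grip":5,"tx":0,"ty":0,"tz":0,"ax":0,"ay":0,"az":0},{"grip":5,"tx":0,"ty":0,"tz":0,"ax":0,"ay":0,"az":0}]}}

```text
time: 26.2
tool_pos: [569.9, 33.5, 277.8]
tcp_rot: [180.0, 0.1, -173.9]
ft_force: [0.8, 0.6, -0.1]
finger_gap: 49.9
```

```bash
python3 -c "
from h import *
wrist('pics/w15.png')"
```

```text
26.2 [569.9  33.5 277.8] [ 1.8000e+02  9.0000e-02 -1.7387e+02] 49.934554162539484 [ 0.8  0.6 -0.1]
```

View pics/w15.png

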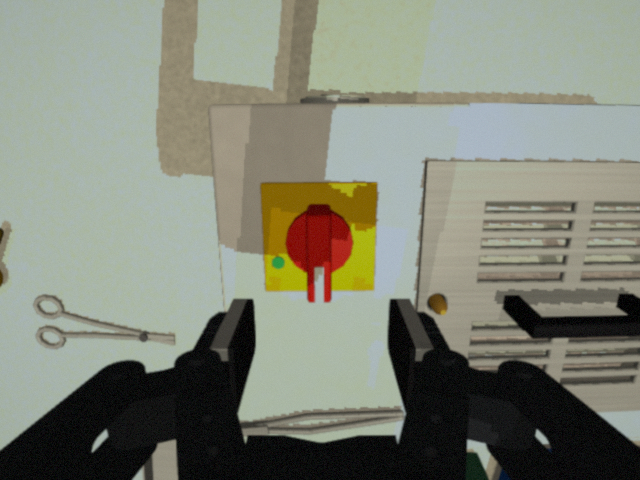

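The pointer is at off. The handle top spans (319,209) to (319,301), and the guard is in place with its near pin at (437,302). I'll calculate the grip offset.

```bash
python3 -c "
from h import *
cm=camera_model('wrist');P=np.load('pics/w15.png.npy')
r=ray(cm,[[319,212],[319,301]],204,P);print(r.mean(0),np.linalg.norm(r[0]-r[1]));m=r.mean(0);go([m[0],m[1],176],186.2)
c=ray(cm,[[261,183],[378,183],[376,291],[266,291]],160,P);print(c.mean(0))
"
```

```text
[571.3391886   33.54824915 204.        ] 52.01395984890641
t 26.25 pos [569.8  33.5 277.8] rot [-1.8000e+02  8.0000e-02 -1.7385e+02] shift cm [-1.400e-01 -1.000e-02  1.018e+01] rows@4cm 2.5449625796398343
rotvec [-0.    0.08 -0.05]
[573.58521405  34.33608752 160.        ]
```

Request:
{"method": "step_arm", "body": {"plan": [{"grip":5,"tx":-0.05,"ty":0.1,"tz":2,"ax":0,"ay":0,"az":0},{"grip":5,"tx":0,"ty":0,"tz":2.5,"ax":0,"ay":0,"az":0},{"grip":5,"tx":0,"ty":0,"tz":2.5,"ax":0,"ay":0,"az":0},{"grip":5,"tx":0,"ty":0,"tz":2,"ax":0,"ay":0,"az":0},{"grip":5,"tx":0,"ty":0,"tz":1.1,"ax":0,"ay":0,"az":0},{"grip":5,"tx":0,"ty":0,"tz":0,"ax":0,"ay":0,"az":0},{"grip":3,"tx":0,"ty":0,"tz":0,"ax":0,"ay":0,"az":0},{"grip":1,"tx":0,"ty":0,"tz":0,"ax":0,"ay":0,"az":0}], "newtons": 40}}

```text
time: 26.92
tool_pos: [570.8, 33.7, 177.7]
tcp_rot: [-180.0, 0.1, -173.9]
ft_force: [-0.2, 0.7, 0.9]
finger_gap: 26.6
```

Request:
{"method": "step_arm", "body": {"plan": [{"grip":1,"tx":0,"ty":0,"tz":0,"ax":0,"ay":0,"az":0},{"grip":1,"tx":0,"ty":0,"tz":0,"ax":0,"ay":0,"az":0},{"grip":1,"tx":0,"ty":0,"tz":0,"ax":0,"ay":0,"az":0}]}}

```text
time: 27.17
tool_pos: [571.1, 32.0, 178.3]
tcp_rot: [-179.8, 0.2, -173.9]
ft_force: [-0.4, -8.2, 3.4]
finger_gap: 13.3
```

Request:
{"method": "step_arm", "body": {"plan": [{"grip":1,"tx":0,"ty":0,"tz":0,"ax":0,"ay":0,"az":6},{"grip":1,"tx":0,"ty":0,"tz":0,"ax":0,"ay":0,"az":6},{"grip":1,"tx":0,"ty":0,"tz":0,"ax":0,"ay":0,"az":6},{"grip":1,"tx":0,"ty":0,"tz":0,"ax":0,"ay":0,"az":6},{"grip":1,"tx":0,"ty":0,"tz":0,"ax":0,"ay":0,"az":6},{"grip":1,"tx":0,"ty":0,"tz":0,"ax":0,"ay":0,"az":6},{"grip":1,"tx":0,"ty":0,"tz":0,"ax":0,"ay":0,"az":6},{"grip":1,"tx":0,"ty":0,"tz":0,"ax":0,"ay":0,"az":6}]}}

```text
time: 27.83
tool_pos: [571.9, 33.6, 178.3]
tcp_rot: [179.8, 0.2, 137.8]
ft_force: [6.6, 0.3, -1.0]
finger_gap: 13.3
```

Request:
{"method": "step_arm", "body": {"plan": [{"grip":1,"tx":0,"ty":0,"tz":0,"ax":0,"ay":0,"az":6},{"grip":1,"tx":0,"ty":0,"tz":0,"ax":0,"ay":0,"az":5.5},{"grip":1,"tx":0,"ty":0,"tz":0,"ax":0,"ay":0,"az":0},{"grip":1,"tx":0,"ty":0,"tz":0,"ax":0,"ay":0,"az":0}]}}

```text
time: 28.17
tool_pos: [572.2, 33.9, 178.3]
tcp_rot: [179.7, 0.2, 126.6]
ft_force: [6.9, 0.1, -1.1]
finger_gap: 13.1
```

Request:
{"method": "step_arm", "body": {"plan": [{"grip":3,"tx":0,"ty":0,"tz":0,"ax":0,"ay":0,"az":0},{"grip":5,"tx":0,"ty":0,"tz":0,"ax":0,"ay":0,"az":0},{"grip":5,"tx":0,"ty":0,"tz":0,"ax":0,"ay":0,"az":0},{"grip":5,"tx":0,"ty":0,"tz":-2,"ax":0,"ay":0,"az":0},{"grip":5,"tx":0,"ty":0,"tz":-3,"ax":0,"ay":0,"az":0},{"grip":5,"tx":0,"ty":0,"tz":-3,"ax":0,"ay":0,"az":0},{"grip":5,"tx":0,"ty":0,"tz":-3,"ax":0,"ay":0,"az":0},{"grip":5,"tx":0,"ty":0,"tz":-3,"ax":0,"ay":0,"az":0}]}}

```text
time: 28.83
tool_pos: [569.3, 33.5, 317.5]
tcp_rot: [-180.0, 0.0, 126.6]
ft_force: [1.0, 0.1, 0.5]
finger_gap: 50.0
```

Request:
{"method": "step_arm", "body": {"plan": [{"grip":5,"tx":0,"ty":0,"tz":-3,"ax":0,"ay":0,"az":0},{"grip":5,"tx":0,"ty":0,"tz":0,"ax":0,"ay":0,"az":0},{"grip":5,"tx":0,"ty":0,"tz":0,"ax":0,"ay":0,"az":0},{"grip":5,"tx":0,"ty":0,"tz":0,"ax":0,"ay":0,"az":0}]}}

```text
time: 29.17
tool_pos: [569.5, 33.5, 345.5]
tcp_rot: [-180.0, -0.0, 126.6]
ft_force: [-0.1, -0.6, -0.9]
finger_gap: 50.0
```

```bash
python3 -c "
from h import *
wrist('pics/w16.png')
im=snapshot('scene');cv2.imwrite('pics/s4.png',im[:,:,::-1]);cv2.imwrite('pics/s4z.png',cv2.resize(im[200:310,290:430,::-1],None,fx=5.5,fy=5.4,interpolation=cv2.INTER_CUBIC))
print(sense()['time'])"
```

```text
29.1667 [569.5  33.5 345.5] [-1.7999e+02 -1.0000e-02  1.2660e+02] 50.046728163892844 [-0.1 -0.6 -0.9]
29.2667
```

View pics/w16.png

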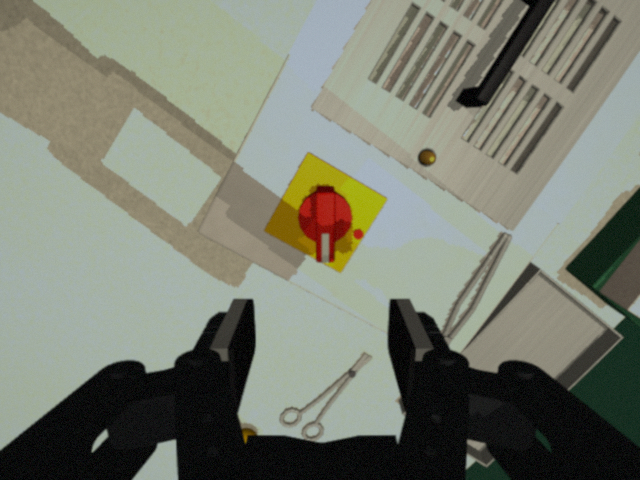

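View pics/s4z.png

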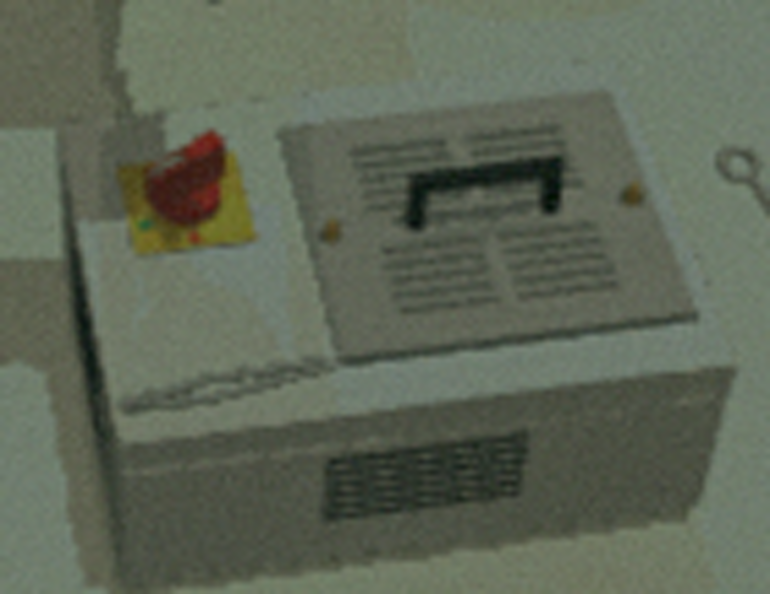

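View pics/s4.png

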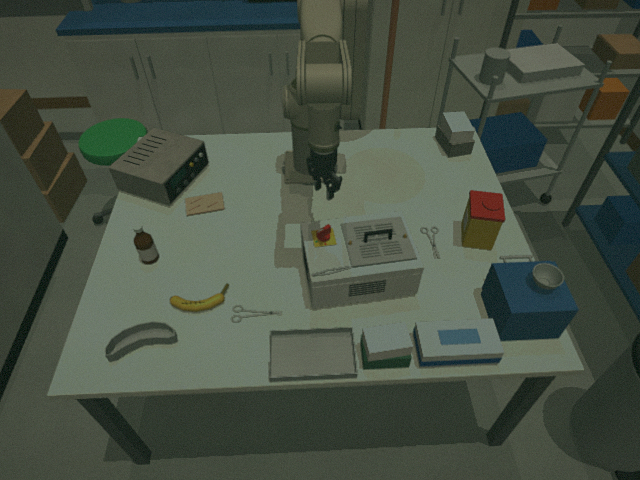

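The pointer is back at the green dot, in the same pose as at the start. The guard is flush with both pins showing, and the gripper is clear of everything. Handing in.

```bash
python3 -c "
from bench import *
print(hand_in())"
```

```text
the job is handed in; nothing more can be done
None
```

I turned the fan off, lowered the guard over both pins and released it once it was resting on its seat, then turned the fan back on. I handed the job in at about 29 s; it reported no verdict.

**Forceps moved:** their tip overlapped the gasket corner by about 5 mm and would have propped the guard up. I slid them about 11 mm along their length, within the 30 mm limit. My first attempt, pushing the tip with closed fingers, barely moved them, so I gripped them lightly and slid them instead.

**Last checks:**
- **Switch:** the pointer is at the green dot, with the handle in the same direction as at the start.
- **Guard:** it lies flush with both pins through its holes. When I pressed down 1 mm more, the tool stayed within 0.1 mm (z = 182.8 mm, expected about 182.3 mm) and the force rose to 10 N. I judged flushness from this and the pictures; I didn't measure the tilt separately.
- **Other things:** the last scene picture shows the other bench items where they were. The arm is clear, about 140 mm above the switch handle.

**Disagreements:** the camera estimates of the seat centre differed by up to about 7 mm (x of 596 to 603 mm). I went by the wrist camera and lined the guard up on a pin seen through its hole. In the first switch turn, the grip was a few mm off the axis, giving about 15 N sideways on each of x and y; the second turn stayed under 10 N.

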